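# Refit the foot rod of the drying stand and lean the tea board on it

### The job

Take the steel rod from its rest and press it down into the two fork clips of the drying stand until it is fully home and both red jaws have closed over it. Then take the bamboo board out of its rack and lean it centred on the stand, its foot on the ledges against the rod and its upper part resting back on both posts; set it down gently without letting it fall, let go, and leave the pitcher, the gaiwan and the cups where they stand.

Things in the scene. Friction and masses are not known exactly. Their poses are not given: they have to be found in the camera images.
- stand: Fixed drying stand: dark base plate 130 x 200 x 6 mm (x -57 to 73, y -100 to 100 mm). Origin on the table under it; z up, +x the open side away from the robot, y along the foot rod's seat. The board ends leaning 27 degrees (0.47 rad) from upright, top towards -x, foot against the rod, its centre at (-8, 0, 108) mm and its back lower edge at x 28, z 25 mm.
- rod_seat (a point): Middle of the seated rod's axis (stand x 45, y 0, z 40 mm); axes as the stand. Two clips at y +-87 mm, 12 mm wide: dark back prong at -x up to z 72 mm, red sprung jaw at +x up to z 81 mm. Mouth 36 mm wide at the top, 17 mm at z 54. Push the rod straight down: jaws spread (about 15 N in all), then snap over it. Between them, |y| under 45 mm is free for fingers down to the 6 mm plate.
- ledge (a point): Midpoint between the two bamboo ledges that carry the board's foot, at the height of their flat tops (stand x 10, y 0, z 25 mm); axes as the stand. The ledges run x -23 to +43 mm, |y| 48 to 76 mm, in the stand's frame.
- post_tops (a point): Midpoint between the rubber bars on top of the stand's two upright posts (stand x -30, y 0, z 125 mm); axes as the stand. The bars lie along y, 6 mm radius, |y| 55 to 77 mm; the board's back leans on them. Between the posts, |y| under 55 mm is free.
- jaw_left (a joint): Red sprung jaw at the stand's +y clip: 0 rad closed (nose over the rod), grows to 0.5 as it is pushed outward; a weak spring closes it.
- jaw_right (a joint): The same at the stand's -y clip.
- rod_center (a point): Steel foot rod, 20 mm diameter, 200 mm long with round ends, about 0.15 kg. This point is its centre; x runs along the rod. It starts level in two notches (at +-65 mm along it, 14 mm wide) of a bamboo rest, its centre 40 mm above the table; the rest's base between the notches is 10 mm high.
- board_center (a point): Bamboo board, 12 mm thick (its x), 140 mm wide (its y), 180 mm tall (its z, up), about 0.22 kg. This point is its centre, 90 mm below its top edge. Both faces are alike. It starts upright in a bamboo rack, its foot 10 mm above the table in a 14 mm slot whose walls reach 42 mm above the table; lift straight up.
- pitcher: Stainless steel milk pitcher, 86 mm wide, 125 mm tall, with a loop handle. Origin at the centre of its underside. Bystander.
- gaiwan: Celadon (pale green) lidded tea bowl on a saucer, 104 mm wide, 90 mm tall (a fixed glass kettle, 240 mm tall, stands further left on a black hotplate; keep clear of it). Origin at the centre of its underside. Bystander.
- cup0: Small celadon cup, 58 mm wide, 48 mm tall, in the slotted bamboo cup rack beyond the stand. Origin at the centre of its underside. Bystander.
- cup1: Small celadon cup, 58 mm wide, 48 mm tall, in the slotted bamboo cup rack beyond the stand. Origin at the centre of its underside. Bystander.
- cup2: Small celadon cup, 58 mm wide, 48 mm tall, in the slotted bamboo cup rack beyond the stand. Origin at the centre of its underside. Bystander.
- cup3: Small celadon cup, 58 mm wide, 48 mm tall, in the slotted bamboo cup rack beyond the stand. Origin at the centre of its underside. Bystander.
Things that resemble listed ones, but are neither listed nor needed, are in the scene too. Of the things that look like the part that bears rod_center, the largest one is meant.

How it is judged:
By the outcome, as a careful person would: the job done as asked, in the order asked, and still so for the second after the job is handed in, with the robot touching nothing.
It also fails if it takes over 67 s, if anything falls off the work surface, if the arm or the gripper's body presses on something with over 40 N, if the wrist force passes 120 N, or if a joint passes its speed limit or range.

### The arm

A 6-joint arm with a two-finger parallel gripper is mounted at the origin on the work surface. World frame = base frame: x ahead of the robot, y to its left, z up, the work surface at z = 0. Lengths are in mm, angles in rad, forces in N, time in s.
With the tool pointing down it reaches from about 250 to 775 mm from the base axis. Payload 4 kg.
Tool frame: the origin (TCP) lies at the very end of the fingers, on their centre line; the grasp point (between the pads) lies 19 mm behind it (r.grip_depth is the distance from the TCP to the grasp point, in mm); y points along the fingers, x is the direction in which the jaws open and shut, and the axes are right-handed (so a half turn about y gives the same grasp; the last joint's range is limited). The gripper opens to 94 mm and grips with 3 to 60 N. Pads are 16 mm wide; open, the fingers measure 119 mm over their backs; the gripper's body (75 mm by 177 mm) begins 78 mm behind the grasp point.
Start: joints at [-1.369, 0.087, 1.371, -0, 1.684, -0.103], TCP at [165.054, -524.669, 205.506] pointing down, gripper open.
Joint ranges: [-3.1, 3.1], [-0.76, 2.03], [0.27, 2.55], [-1.08, 4.22], [0.17, 2.65], [-2.57, 2.57]. Speed limits (rad/s): [2.79, 2.79, 3.14, 3.14, 3.14, 3.14].

### API

Orientations are given as a rotation vector (axis times angle).
In Python, from workcell import r gives the robot as it stands.
- The arm moves only by the tool step_arm, never from a script. Its argument "moves" is a list of rows, each an object with "claw": the finger opening in mm, from 0 to 94; "xyz": the shift along the tool's x, y, z in mm, a list of three; "twist": the turn about the tool's y in rad. In form: [{"claw": claw, "xyz": [dx, dy, dz], "twist": twist}, ...]. A call has 1 to 8 rows; each row shifts and turns the commanded pose from where the row before left it, along the tool's axes as they then stand; what a row does not reach is not made up. A row lasts 1/10 s, in which the tool goes at most 50 mm and 8.59 degrees, less where a joint would pass 70% of its speed; a pose out of reach is approached as far as the arm can. A call with a gripper value outside its range is refused whole. The fingers move at their own pace and stop on an object; "squeeze" is the grip in N (left out, the last holds). Time passes only in rows, so rows that do not move let the fingers close. It gives the time, the measured TCP pose, the force and the opening at its end, in the units of the state.
- r.state(): the state, without advancing time (a new reading comes with each control period).
- r.get_image(name): name is "scene" or "top" or "wrist"; returns the picture (420x560x3 uint8, red, green, blue); there is no depth.
- r.get_calibration(name): a dict with "camera_matrix" (3x3 intrinsics, pixels), "cam_to_world" (4x4, takes a point from camera to world coordinates). Camera axes: x right, y up, looking along -z (the intrinsics and any distortion apply to the point x, -y, -z); pixel columns grow to the right and rows downward; lengths in mm; the calibration is good to about 2 mm. The wrist camera is an equidistant fisheye: a pixel r from the principal point sees the ray r / f radians off the axis. A picture is of the moment at which its call begins: read the wrist's pose just before it. get_calibration takes no time and is no camera call; for the wrist camera it gives the pose at the moment of the call.
- r.finish_job(): hands the job in, once; it reports no verdict.
Trained networks look in the newest picture that a camera, given by its name, has taken for a name from the list of things; names that differ only in an ending like _2 or _b are one class to them, and where a whole thing is asked for, a point or a joint stands for the part that bears it (a point fixed in the world has none). Each returns a list of dicts, best first, with "p" (0 to 1); they miss things now and then, are a little off and sometimes report something else, mostly with a low value. They report only what shows in the picture. A call takes as long as a camera call. They do not tell look-alikes from the thing itself.
- r.find_in(label, camera): "rect" ([left, top, width, height] in pixels, round what is visible of it).
- r.cut_out(label, camera): "region" (420x560 bool, what is visible of it) and "rect" ([left, top, width, height] in pixels, round what is visible of it).
The state is a dict: "time_s": time; "joint_pos": joint angles; "joint_vel": joint speeds; "effort": joint torques, N m; "ee_pos": TCP position; "tool_rot": TCP orientation; "ft_force": force on the tool from outside, world axes, zero at the start; "moment": the same for the moment, N m; "opening": finger opening in mm.
Only numpy, scipy, OpenCV 4.12 (cv2) and the standard library are available. Lean on these libraries where they do the work, as an engineer would, in place of code of your own. Each camera call takes 0.05 s, during which the arm holds its last target.

## Working session

There is one attempt and no reset: what is moved stays moved. The work goes in short steps, Python scripts to look and compute and a tool call to move; the robot and the scene stay as the last step left them, time stands still between calls to the robot, and variables do not carry over. Pictures are saved under pics/ and viewed, and the job is handed in when it is done.

Besides the shell and the picture viewer there is one more tool, called after "Request:" as a command line: name --argument value ..., lists and objects as JSON in quotes. step_arm: Moves the arm, as the interface text tells. Its arguments: {"type":"object","properties":{"moves":{"type":"array"},"squeeze":{"type":"number"}},"required":["moves"]}

```bash
ls; mkdir -p pics; python3 - <<'E'
from workcell import r
import cv2
s=r.state(); print(s)
for n in ["scene","top","wrist"]:
    im=r.get_image(n); cv2.imwrite(f"pics/a_{n}.png",im[:,:,::-1])
    c=r.get_calibration(n); print(n,c)
E
```

```text
pics
{'time_s': 0.0, 'joint_pos': array([-1.36910731e+00,  8.79244031e-02,  1.37221003e+00, -8.32293868e-06,
        1.68360222e+00, -1.03099832e-01]), 'joint_vel': array([-0.00047926, -0.00083452,  0.00155348, -0.00231955,  0.00013771,
       -0.00017762]), 'effort': array([-1.19731820e-03, -3.40182853e+01, -3.02430260e+01,  7.15532689e-02,
        3.29330144e-02, -1.69049072e-04]), 'ee_pos': array([ 164.93499334, -524.12286918,  204.343337  ]), 'tool_rot': array([-1.33663491,  0.98291931, -0.98027363]), 'ft_force': array([ 0.31794617, -0.10018663,  0.86531083]), 'moment': array([-0.0420377 , -0.05807204, -0.01955699]), 'opening': 93.92583037162736}
scene {'camera_matrix': array([[437.82830873,   0.        , 280.15648892],
       [  0.        , 437.82830873, 203.68746048],
       [  0.        ,   0.        ,   1.        ]]), 'cam_to_world': array([[ 4.12077100e-01, -5.32189112e-01,  7.39572317e-01,
         1.34614373e+03],
       [ 9.11119304e-01,  2.47231586e-01, -3.29754693e-01,
        -2.35257743e+02],
       [-7.35377978e-03,  8.09722972e-01,  5.86766248e-01,
         7.257934
[... 467 characters left out ...]
 1.27139657e-02,  1.68683220e-01,  9.85588315e-01,
         1.37241461e+03],
       [ 0.00000000e+00,  0.00000000e+00,  0.00000000e+00,
         1.00000000e+00]])}
wrist {'camera_matrix': array([[325.1922621 ,   0.        , 282.77144263],
       [  0.        , 325.1922621 , 208.41743472],
       [  0.        ,   0.        ,   1.        ]]), 'cam_to_world': array([[ 3.00032727e-01,  9.18545334e-01,  2.57400139e-01,
         2.40095453e+02],
       [-9.53926643e-01,  2.89491143e-01,  7.88596046e-02,
        -5.01331470e+02],
       [-2.07893866e-03, -2.69201313e-01,  9.63081685e-01,
         3.85110210e+02],
       [ 0.00000000e+00,  0.00000000e+00,  0.00000000e+00,
         1.00000000e+00]])}
```

View pics/a_scene.png

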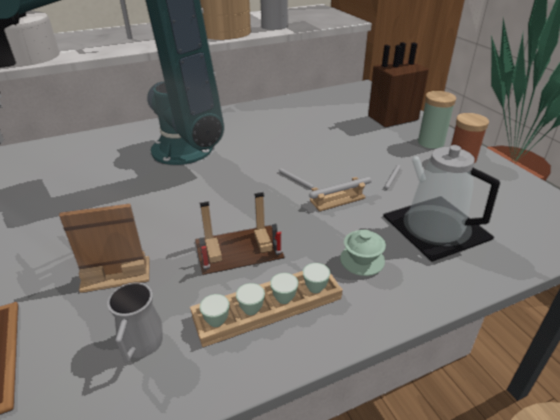

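View pics/a_top.png

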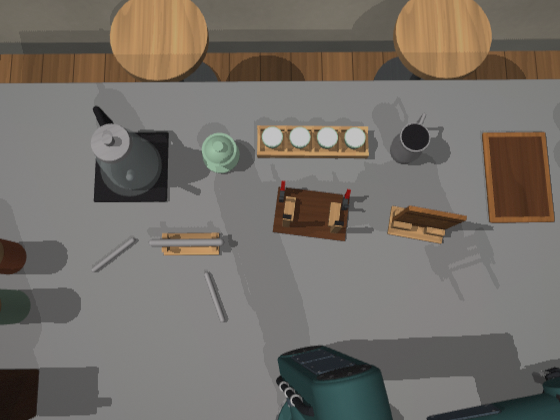

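View pics/a_wrist.png

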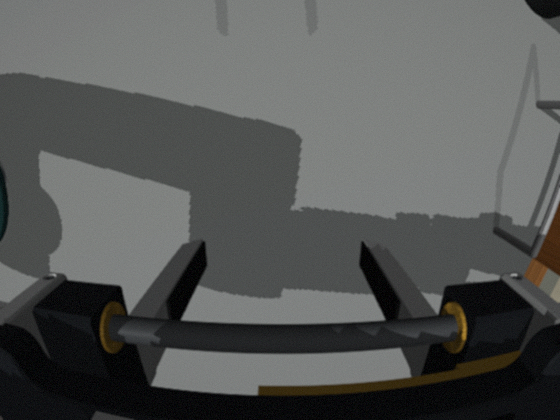

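Tool points down; the top view shows the rod in its rest at about (187,243), loose look-alike rods at (113,254) and (215,296), the stand at (312,213), and the board at (427,216). Another board-like tray is at (518,177). I choose the rod in the rest. Next: a crop to check this and the first measurements.

```bash
cat > h.py <<'E'
from workcell import r
import numpy as np, cv2
from scipy.spatial.transform import Rotation as R
CV=np.diag([1,-1,-1.])
def ray(cal,px):
    K=cal["camera_matrix"];T=cal["cam_to_world"]
    p=np.array(px,float).reshape(-1,1,2)
    if cal.get("fish"):
        q=(p[:,0]-K[:2,2])/K[0,0]; th=np.linalg.norm(q,axis=1)+1e-12
        d=np.c_[q/th[:,None]*np.sin(th)[:,None],np.cos(th)]
    else:
        q=cv2.undistortPoints(p,K,None)[:,0]; d=np.c_[q,np.ones(len(q))]
    return T[:3,3], d@CV@T[:3,:3].T
def atz(cal,px,z):
    o,d=ray(cal,px); return o+d*((z-o[2])/d[:,2])[:,None]
def proj(cal,P):
    K=cal["camera_matrix"];T=cal["cam_to_world"]
    c=(np.atleast_2d(P)-T[:3,3])@T[:3,:3]@CV
    if cal.get("fish"):
        rr=np.linalg.norm(c[:,:2],axis=1)+1e-12; th=np.arctan2(rr,c[:,2])
        q=c[:,:2]/rr[:,None]*th[:,None]
    else: q=c[:,:2]/c[:,2:]
    return q*K[0,0]+K[:2,2]
def calib(n):
    c=dict(r.get_calibration(n)); c["fish"]=(n=="wrist"); return c
def snap(n,tag):
    c=calib(n); im=r.get_image(n); cv2.imwrite(f"pics/{tag}.png",im[:,:,::-1]); return c,im
def tool():
    s=r.state(); M=R.from_rotvec(s["tool_rot"]).as_matrix(); return s["ee_pos"],M,s
def mask_axis(m):
    ys,xs=np.nonzero(m); (c,sz,a)=cv2.minAreaRect(np.c_[xs,ys].astype(np.float32)); return c,sz,a
E
python3 - <<'E'
from h import *
p,M,s=tool(); print(M.round(3))
c=calib("top")
im=cv2.imread("pics/a_top.png")
for l in ["rod_center","stand","board_center","pitcher","gaiwan"]:
    for d in r.cut_out(l,"top")[:3]:
        cc,sz,a=mask_axis(d["region"]); print(l,round(d["p"],2),np.round(cc,1),np.round(sz,1),round(a,1),atz(c,[cc],{"rod_center":40}.get(l,0)).round(1))
cr=im[150:330,80:360]; cv2.imwrite("pics/crop1.png",cv2.resize(cr,None,fx=2.8,fy=2.8,interpolation=cv2.INTER_CUBIC))
E
```

```text
[[ 0.3   -0.     0.954]
 [-0.954  0.002  0.3  ]
 [-0.002 -1.     0.   ]]
rod_center 0.63 [186.  241.5] [ 9. 74.] 90.0 [[484. 340.  40.]]
rod_center 0.6 [113.3 253.9] [ 5.4 52.2] 53.1 [[453.5 530.7  40. ]]
rod_center 0.54 [214.6 296.3] [52.2  7.3] 71.6 [[339.4 263.1  40. ]]
stand 0.61 [311.3 210.5] [72.1 50.8] 7.9 [[571.    2.5   0. ]]
board_center 0.65 [428.5 218.4] [71.9 20.1] 10.9 [[ 545.1 -322.2    0. ]]
pitcher 0.56 [412.5 138.6] [30.9 55.6] 38.7 [[ 775.8 -291.     0. ]]
gaiwan 0.72 [219.5 152.5] [39.8 36.2] 63.4 [[740.3 257.4   0. ]]
gaiwan 0.24 [311.6 210.4] [72.7 51.5] 7.1 [[571.4   1.6   0. ]]
```

View pics/crop1.png

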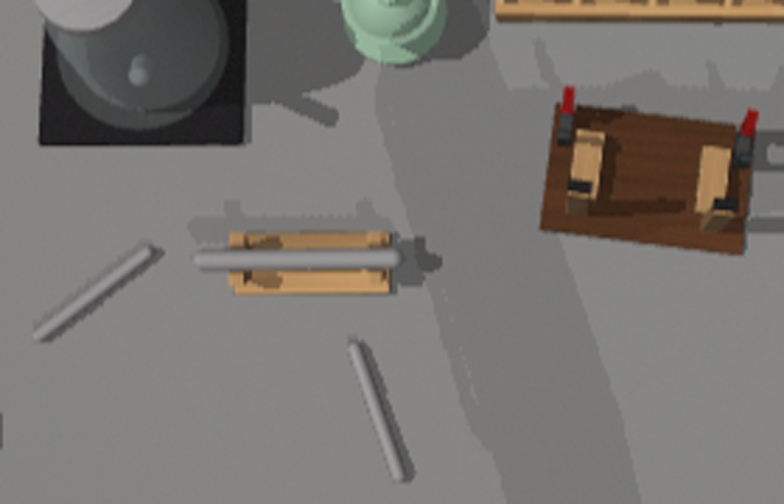

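Crop confirms: the rod in the rest (world ≈ 484,340) is the largest; the two loose ones are thinner. I'll turn to yaw 0 and move near it.

Request:
step_arm --moves '[{"claw":94,"xyz":[0,0,0],"twist":-0.15},{"claw":94,"xyz":[0,0,0],"twist":-0.15},{"claw":94,"xyz":[0,0,0],"twist":-0.15},{"claw":94,"xyz":[0,0,0],"twist":-0.15},{"claw":94,"xyz":[0,0,0],"twist":-0.15},{"claw":94,"xyz":[0,0,0],"twist":-0.15},{"claw":94,"xyz":[0,0,0],"twist":-0.15},{"claw":94,"xyz":[0,0,0],"twist":-0.15}]'

```text
time_s: 1.2
ee_pos: [165.0, -524.7, 205.5]
tool_rot: [-1.57, 0.047, -0.047]
ft_force: [0.5, -0.1, -0.2]
opening: 93.8
```

Request:
step_arm --moves '[{"claw":94,"xyz":[0,0,0],"twist":-0.066},{"claw":94,"xyz":[17,0,45],"twist":0},{"claw":94,"xyz":[17,0,45],"twist":0},{"claw":94,"xyz":[17,0,45],"twist":0},{"claw":94,"xyz":[17,0,45],"twist":0},{"claw":94,"xyz":[17,0,45],"twist":0},{"claw":94,"xyz":[17,0,45],"twist":0},{"claw":94,"xyz":[17,0,45],"twist":0}]'

```text
time_s: 2.0
ee_pos: [284.3, -207.9, 205.7]
tool_rot: [-1.572, -0.0, -0.002]
ft_force: [2.0, -0.7, -0.1]
opening: 94.3
```

Request:
step_arm --moves '[{"claw":94,"xyz":[17,0,45],"twist":0},{"claw":94,"xyz":[17,0,45],"twist":0},{"claw":94,"xyz":[17,0,45],"twist":0},{"claw":94,"xyz":[17,0,45],"twist":0},{"claw":94,"xyz":[17,0,45],"twist":0},{"claw":94,"xyz":[17,0,45],"twist":0},{"claw":94,"xyz":[17,0,45],"twist":0},{"claw":94,"xyz":[17,0,45],"twist":0}]'

```text
time_s: 2.8
ee_pos: [420.3, 152.6, 205.8]
tool_rot: [-1.571, -0.002, -0.0]
ft_force: [0.5, -0.7, 0.1]
opening: 94.0
```

Request:
step_arm --moves '[{"claw":94,"xyz":[17,0,45],"twist":0},{"claw":94,"xyz":[17,0,45],"twist":0},{"claw":94,"xyz":[17,0,45],"twist":0},{"claw":94,"xyz":[0,0,0],"twist":0},{"claw":94,"xyz":[0,0,0],"twist":0}]'

```text
time_s: 3.3
ee_pos: [470.8, 285.7, 204.5]
tool_rot: [-1.572, 0.0, 0.003]
ft_force: [0.3, 0.1, 0.3]
opening: 94.2
```

```bash
python3 - <<'E'
from h import *
p,M,s=tool(); print(s["time_s"],p,M.round(3),s["ft_force"])
c,im=snap("wrist","b_wrist")
for d in r.cut_out("rod_center","wrist")[:3]:
    cc,sz,a=mask_axis(d["region"]); print(round(d["p"],2),np.round(cc,1),np.round(sz,1),round(a,1),atz(c,[cc],40).round(1))
c,im=snap("top","b_top")
E
```

```text
3.3 [470.78128074 285.74561038 204.51487876] [[ 1.    -0.002 -0.002]
 [ 0.002 -0.002  1.   ]
 [-0.002 -1.    -0.002]] [0.28175646 0.12799222 0.2519181 ]
0.91 [293.5 143. ] [182.  19.] 90.0 [[481.9 339.1  40. ]]
0.91 [179.3 200.9] [ 12.5 104.5] 68.8 [[353.4 275.8  40. ]]
0.58 [297.3   7.8] [32.4 13.1] 47.0 [[485.7 487.5  40. ]]
```

View pics/b_wrist.png

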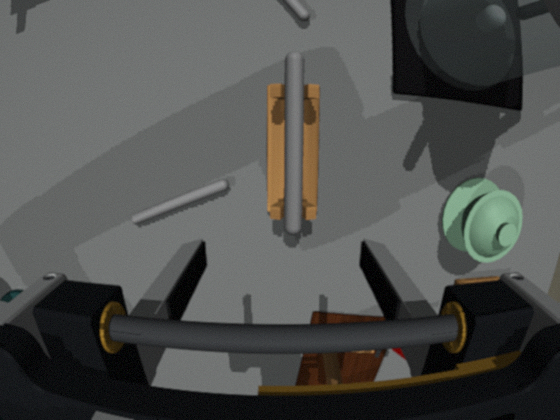

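Wrist view: rod upright in the image from (294,54) to (293,233), in the bamboo rest. I'll fit the axis.

```bash
python3 - <<'E'
from h import *
c=calib("wrist")
m=r.cut_out("rod_center","wrist")[0]["region"]
rows=[v for v in range(420) if m[v].sum()>5]
px=np.array([[np.nonzero(m[v])[0].mean(),v] for v in rows])
W=atz(c,px,40)
print(W[0],W[-1],(W[0]+W[-1])/2,np.linalg.norm(W[0]-W[-1]))
k=W[6:-6]; f=np.polyfit(k[:,1],k[:,0],1); print("dx/dy",f, "x at 339",np.polyval(f,(W[0]+W[-1])[1]/2))
# top view
ct=calib("top"); mt=r.cut_out("rod_center","top")
for d in mt[:1]:
    print(d["rect"]); ys,xs=np.nonzero(d["region"]); print(atz(ct,[[xs.min(),ys[xs==xs.min()].mean()],[xs.max(),ys[xs==xs.max()].mean()],[xs.mean(),ys.mean()]],40))
E
```

```text
[483.7338632  435.63549992  40.        ] [481.62026992 235.28638283  40.        ] [482.67706656 335.46094138  40.        ] 200.36026551199296
dx/dy [7.04492240e-03 4.79950289e+02] x at 339 482.3135850793714
[155.4, 236.8, 69.0, 8.7]
[[483.65691967 416.66123332  40.        ]
 [484.16223812 242.01487323  40.        ]
 [482.52123072 339.83973638  40.        ]]
```

Request:
step_arm --moves '[{"claw":94,"xyz":[6,10,25],"twist":0},{"claw":94,"xyz":[5.5,20,25],"twist":0},{"claw":70,"xyz":[0,30,0],"twist":0},{"claw":70,"xyz":[0,40,0],"twist":0},{"claw":70,"xyz":[0,40,0],"twist":0},{"claw":60,"xyz":[0,28,0],"twist":0},{"claw":60,"xyz":[0,15,0],"twist":0},{"claw":60,"xyz":[0,0,0],"twist":0}]'

```text
time_s: 4.35
ee_pos: [481.2, 333.7, 20.5]
tool_rot: [-1.573, 0.004, 0.002]
ft_force: [-0.1, 0.1, 0.1]
opening: 59.9
```

Request:
step_arm --moves '[{"claw":30,"xyz":[0,0,0],"twist":0},{"claw":12,"xyz":[0,0,0],"twist":0},{"claw":12,"xyz":[0,0,0],"twist":0},{"claw":12,"xyz":[0,0,0],"twist":0},{"claw":12,"xyz":[0,0,0],"twist":0},{"claw":12,"xyz":[0,0,0],"twist":0}]' --squeeze 50

```text
time_s: 4.95
ee_pos: [481.8, 335.5, 22.9]
tool_rot: [-1.571, 0.001, 0.001]
ft_force: [-2.9, -0.1, 4.1]
opening: 18.7
```

Request:
step_arm --moves '[{"claw":12,"xyz":[0,-15,0],"twist":0},{"claw":12,"xyz":[0,-35,0],"twist":0},{"claw":12,"xyz":[0,-45,0],"twist":0},{"claw":12,"xyz":[0,-45,0],"twist":0},{"claw":12,"xyz":[0,-43,-20],"twist":0},{"claw":12,"xyz":[0,0,-45],"twist":0},{"claw":12,"xyz":[0,0,-45],"twist":0},{"claw":12,"xyz":[0,0,-45],"twist":0}]'

```text
time_s: 5.75
ee_pos: [482.7, 178.9, 206.9]
tool_rot: [-1.571, -0.003, -0.001]
ft_force: [-0.1, -0.9, -1.1]
opening: 18.6
```

Request:
step_arm --moves '[{"claw":12,"xyz":[0,0,-45],"twist":0},{"claw":12,"xyz":[0,0,-45],"twist":0},{"claw":12,"xyz":[0,0,-45],"twist":0.0},{"claw":12,"xyz":[0,0,-45],"twist":0},{"claw":12,"xyz":[0,0,-45],"twist":0},{"claw":12,"xyz":[0,0,0],"twist":0},{"claw":12,"xyz":[0,0,0],"twist":0},{"claw":12,"xyz":[0,0,0],"twist":0}]'

```text
time_s: 6.55
ee_pos: [482.6, -43.9, 205.9]
tool_rot: [-1.571, -0.001, 0.0]
ft_force: [0.4, 1.1, -1.6]
opening: 18.9
```

```bash
python3 - <<'E'
from h import *
p,M,s=tool(); print(s["time_s"],p,s["ft_force"],s["opening"])
c,im=snap("wrist","c_wrist"); np.save("pics/c_T.npy",c["cam_to_world"])
for l in ["stand","jaw_left"]:
  for d in r.cut_out(l,"wrist")[:3]:
    print(l,round(d["p"],2),d["rect"])
c,im=snap("top","c_top")
cv2.imwrite("pics/c_wrist2.png",cv2.resize(im,None,fx=1,fy=1)[:,:,::-1])
w=cv2.imread("pics/c_wrist.png"); cv2.imwrite("pics/c_w2.png",cv2.resize(w[0:300,260:560],None,fx=2,fy=2,interpolation=cv2.INTER_CUBIC))
E
```

```text
6.55 [482.62999196 -43.93059912 205.88658106] [ 0.36745332  1.060245   -1.56235856] 18.90968077023571
stand 0.64 [303.8, 58.4, 136.8, 193.5]
jaw_left 0.73 [410.9, 77.6, 28.4, 13.4]
```

View pics/c_wrist.png

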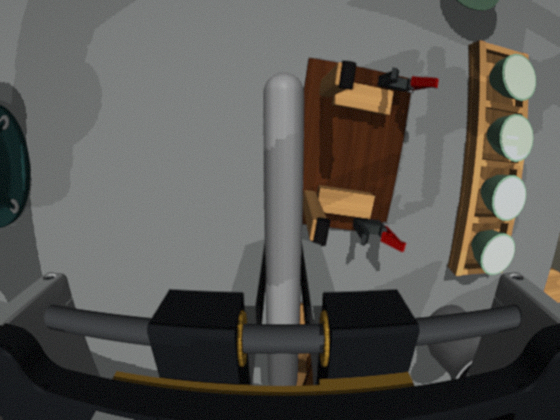

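View pics/c_w2.png

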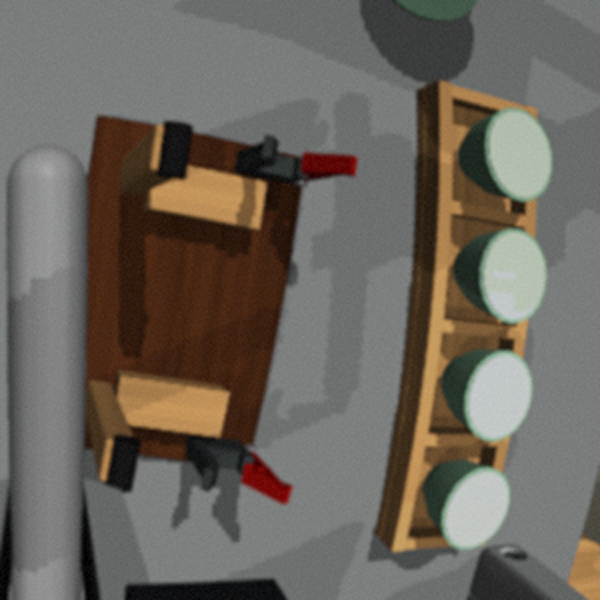

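Wrist view shows the stand right of the rod: ledges near (364,95) and (346,202), black bars at (348,75) and (320,231), plate corner at (308,58). I'll fit the pose and overlay it.

```bash
cat > fit.py <<'E'
from h import *
from scipy.optimize import least_squares
def S2W(q,P):
    P=np.atleast_2d(np.array(P,float)); c,s=np.cos(q[2]),np.sin(q[2])
    return np.c_[q[0]+c*P[:,0]-s*P[:,1],q[1]+s*P[:,0]+c*P[:,1],P[:,2]]
def fit(obs,q0):
    f=lambda q:np.concatenate([(proj(c,S2W(q,P))-px).ravel() for c,P,px in obs])
    return least_squares(f,q0,loss="soft_l1")
def box(x0,x1,y0,y1,z0,z1):
    return [[(x0,y0,z1),(x1,y0,z1),(x1,y1,z1),(x0,y1,z1),(x0,y0,z1)]]
MODEL=box(-57,73,-100,100,0,6)+box(-23,43,48,76,0,25)+box(-23,43,-76,-48,0,25)+box(-36,-24,55,77,0,131)+box(-36,-24,-77,-55,0,131)+[[(45,-100,40),(45,100,40)]]+[[(45,y,0),(45,y,72)] for y in(-87,87)]
def overlay(img,c,q,k=1):
    for l in MODEL:
        l=np.array(l,float); D=np.concatenate([np.linspace(a,b,8) for a,b in zip(l[:-1],l[1:])])
        cv2.polylines(img,[np.round(proj(c,S2W(q,D))*k).astype(int)],False,(0,255,255),1)
    return img
E
python3 - <<'E'
from fit import *
c=calib("wrist"); c["cam_to_world"]=np.load("pics/c_T.npy")
cr=np.array([[267,180],[261,228],[230,392],[224,436],[176,150],[122,462],[97,116]])/2+[260,0]
P=[(43,76,25),(43,48,25),(43,-48,25),(43,-76,25),(-30,66,128),(-30,-66,128),(-57,100,6)]
f=fit([(c,P,cr)],[571,2,-.15]); print(f.x,f.fun.round(1))
k=3
im=cv2.resize(cv2.imread("pics/c_wrist.png"),None,fx=k,fy=k,interpolation=cv2.INTER_CUBIC); overlay(im,c,f.x,k)
a=im[40*k:260*k,280*k:450*k]; cv2.imwrite("pics/c_ov.png",cv2.resize(a,None,fx=.9,fy=.9))
ct=calib("top"); im=cv2.resize(cv2.imread("pics/a_top.png"),None,fx=6,fy=6,interpolation=cv2.INTER_CUBIC); overlay(im,ct,f.x,6)
cv2.imwrite("pics/c_ovt.png",im[170*6:250*6,260*6:365*6])
E
```

```text
[ 5.55330242e+02  2.52628846e+00 -1.35885684e-01] [-0.2  0.7 -0.7  0.4  0.2 -0.6 -1.5  0.   0.2 -0.6  1.6  1.1 -0.1 -1.2]
```

View pics/c_ov.png

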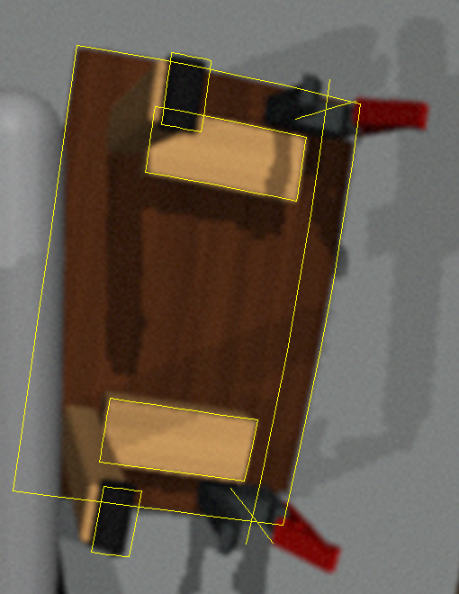

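View pics/c_ovt.png

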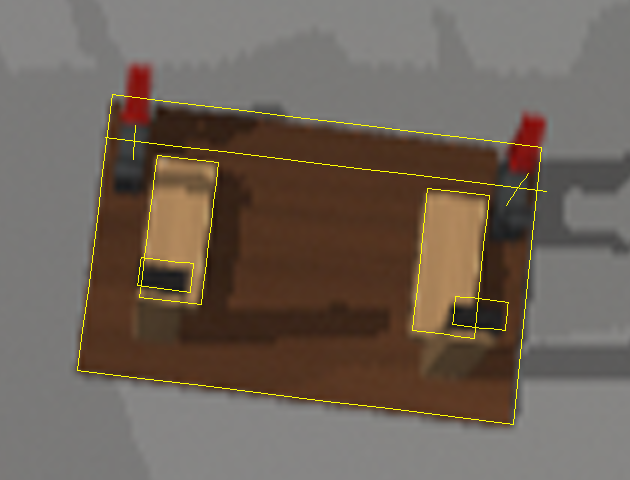

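Request:
step_arm --moves '[{"claw":12,"xyz":[0,0,0],"twist":0.136},{"claw":12,"xyz":[35,0,18],"twist":0},{"claw":12,"xyz":[40,0,20],"twist":0},{"claw":12,"xyz":[35.8,20,17.8],"twist":0},{"claw":12,"xyz":[0,40,0],"twist":0},{"claw":12,"xyz":[0,40,0],"twist":0},{"claw":12,"xyz":[0,25,0],"twist":0},{"claw":12,"xyz":[0,0,0],"twist":0}]'

```text
time_s: 7.55
ee_pos: [596.3, -2.9, 74.7]
tool_rot: [-1.568, 0.114, -0.097]
ft_force: [-0.0, 0.5, -1.1]
opening: 18.5
```

```bash
python3 - <<'E'
from fit import *
p,M,s=tool(); print(s["time_s"],p,M[:,0].round(4),s["ft_force"],s["opening"])
c,im=snap("wrist","d_wrist"); np.save("pics/d_T.npy",c["cam_to_world"])
k=2
im=cv2.resize(im[:,:,::-1],None,fx=k,fy=k,interpolation=cv2.INTER_CUBIC); overlay(im,c,[555.3,2.5,-.136],k); cv2.imwrite("pics/d_ov.png",im[0:600,200:900])
c,im=snap("scene","d_scene")
k=4
im=cv2.resize(im[:,:,::-1],None,fx=k,fy=k,interpolation=cv2.INTER_CUBIC); overlay(im,c,[555.3,2.5,-.136],k); cv2.imwrite("pics/d_ovs.png",im[170*k:310*k,160*k:330*k])
E
```

```text
7.55 [596.26009016  -2.90557152  74.73203367] [ 0.9909 -0.1338 -0.0111] [-0.01466048  0.52312655 -1.13589956] 18.456479782301866
```

View pics/d_ov.png

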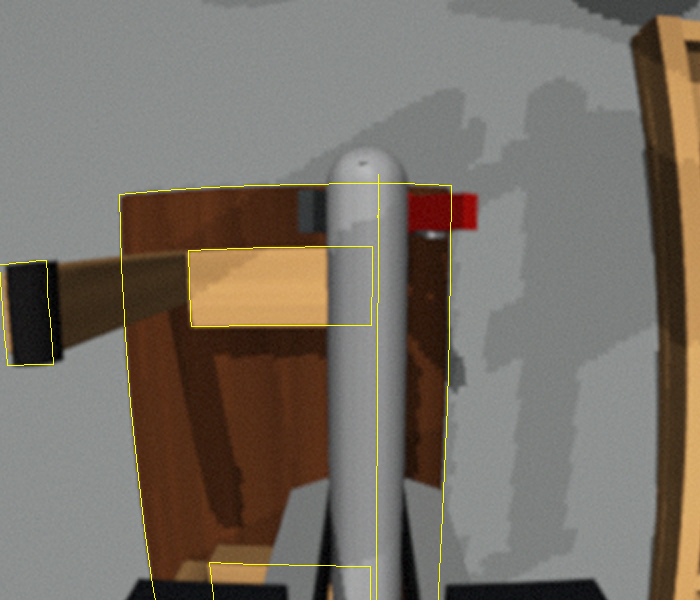

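View pics/d_ovs.png

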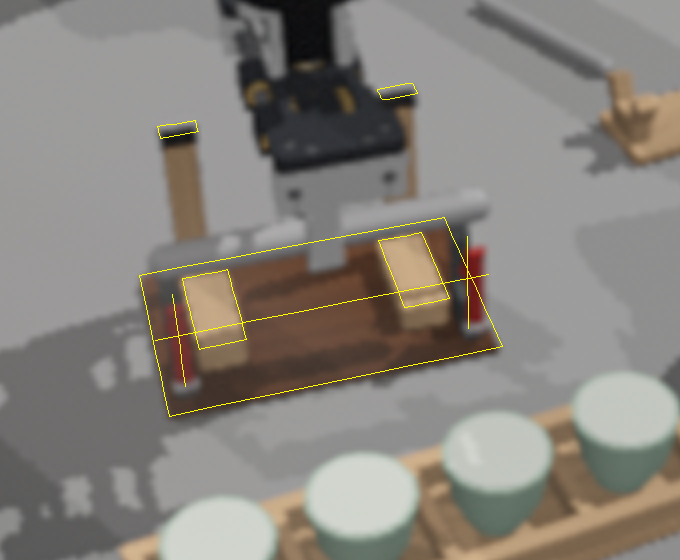

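Request:
step_arm --moves '[{"claw":12,"xyz":[0,0,0],"twist":0},{"claw":12,"xyz":[0,0,0],"twist":0},{"claw":12,"xyz":[0,0,0],"twist":0}]'

```text
time_s: 7.95
ee_pos: [601.0, -4.5, 82.6]
tool_rot: [-1.568, 0.104, -0.11]
ft_force: [-0.3, 0.6, -0.9]
opening: 19.0
```

```bash
python3 - <<'E'
from fit import *
p,M,s=tool(); print(s["time_s"],p,M[:,0].round(4),s["ft_force"],s["opening"])
c,im=snap("wrist","e_wrist")
k=2
im=cv2.resize(im[:,:,::-1],None,fx=k,fy=k,interpolation=cv2.INTER_CUBIC); overlay(im,c,[555.3,2.5,-.136],k)
# rod at predicted height overlay: center line at tool
q=np.array([p[0],p[1],-.136]); h=p[2]+19
L=[S2W(q,[(sx,y,h) for y in np.linspace(0,90,10)]) for sx in(-10,10)]
for l in L: cv2.polylines(im,[np.round(proj(c,l)*k).astype(int)],False,(255,0,255),1)
# mouth edges at z54: x 45+-? 
for y in (81,93):
  for x in (36.5,53.5): cv2.circle(im,tuple(np.round(proj(c,S2W([555.3,2.5,-.136],[(x,y,54)]))[0]*k).astype(int)),3,(0,255,0),1)
cv2.imwrite("pics/e_ov.png",im[0:600,200:900])
E
```

```text
7.95 [600.97446053  -4.52010726  82.55106966] [ 0.9908 -0.1356  0.0036] [-0.28173813  0.632707   -0.92552136] 19.02272269839537
```

View pics/e_ov.png

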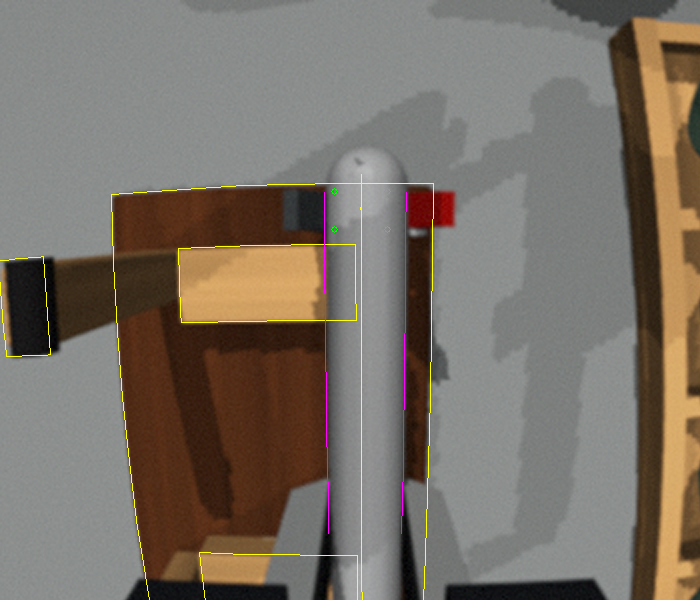

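Request:
step_arm --moves '[{"claw":12,"xyz":[-0.5,12,0],"twist":0},{"claw":12,"xyz":[0,12,0],"twist":0},{"claw":12,"xyz":[0,6,0],"twist":0},{"claw":12,"xyz":[0,6,0],"twist":0},{"claw":12,"xyz":[0,0,0],"twist":0}]' --squeeze 60

```text
time_s: 8.5
ee_pos: [598.1, -4.2, 42.9]
tool_rot: [-1.568, 0.11, -0.104]
ft_force: [-1.4, -0.2, -2.0]
opening: 18.7
```

Request:
step_arm --moves '[{"claw":12,"xyz":[0,4,0],"twist":0},{"claw":12,"xyz":[0,4,0],"twist":0},{"claw":12,"xyz":[0,4,0],"twist":0},{"claw":12,"xyz":[0,0,0],"twist":0}]'

```text
time_s: 8.9
ee_pos: [598.7, -4.3, 30.9]
tool_rot: [-1.568, 0.108, -0.105]
ft_force: [-1.1, 1.5, -2.5]
opening: 18.6
```

Request:
step_arm --moves '[{"claw":12,"xyz":[0,3,0],"twist":0},{"claw":12,"xyz":[0,3,0],"twist":0},{"claw":12,"xyz":[0,0,0],"twist":0}]'

```text
time_s: 9.2
ee_pos: [599.7, -4.4, 26.1]
tool_rot: [-1.568, 0.106, -0.107]
ft_force: [0.4, -0.1, -1.1]
opening: 18.7
```

Request:
step_arm --moves '[{"claw":12,"xyz":[0,3,0],"twist":0},{"claw":12,"xyz":[0,0,0],"twist":0}]'

```text
time_s: 9.4
ee_pos: [599.5, -4.4, 23.3]
tool_rot: [-1.568, 0.107, -0.107]
ft_force: [0.0, -0.3, -1.3]
opening: 18.7
```

Request:
step_arm --moves '[{"claw":12,"xyz":[0,2,0],"twist":0},{"claw":12,"xyz":[0,0,0],"twist":0}]'

```text
time_s: 9.6
ee_pos: [599.8, -4.4, 22.9]
tool_rot: [-1.568, 0.106, -0.108]
ft_force: [-3.0, 0.0, 5.3]
opening: 18.7
```

```bash
python3 - <<'E'
from fit import *
c,im=snap("wrist","f_wrist"); k=3
a=cv2.resize(im[:,:,::-1],None,fx=k,fy=k,interpolation=cv2.INTER_CUBIC)[60*k:260*k,200*k:400*k]; cv2.imwrite("pics/f_w.png",a)
c,im=snap("scene","f_scene"); k=5
im=cv2.resize(im[:,:,::-1],None,fx=k,fy=k,interpolation=cv2.INTER_CUBIC);cv2.imwrite("pics/f_s.png",im[180*k:290*k,180*k:310*k])
print(r.state()["ee_pos"],r.state()["ft_force"])
E
```

```text
[599.82817866  -4.4019592   22.92853014] [-2.56471342  0.63442988  4.77967176]
```

View pics/f_w.png

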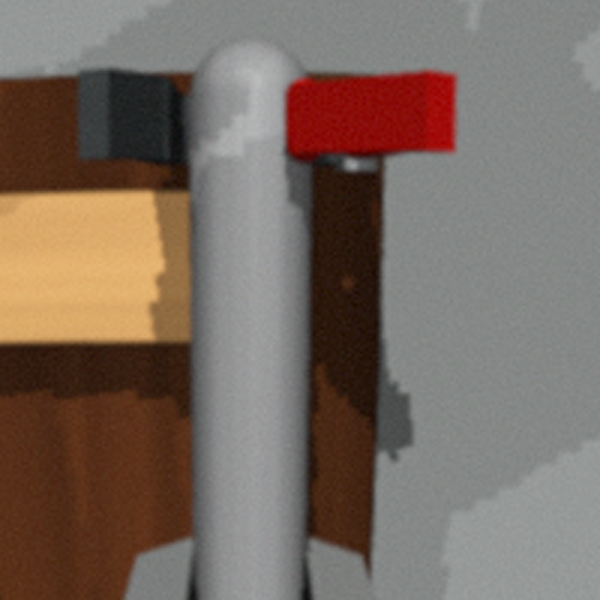

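View pics/f_s.png

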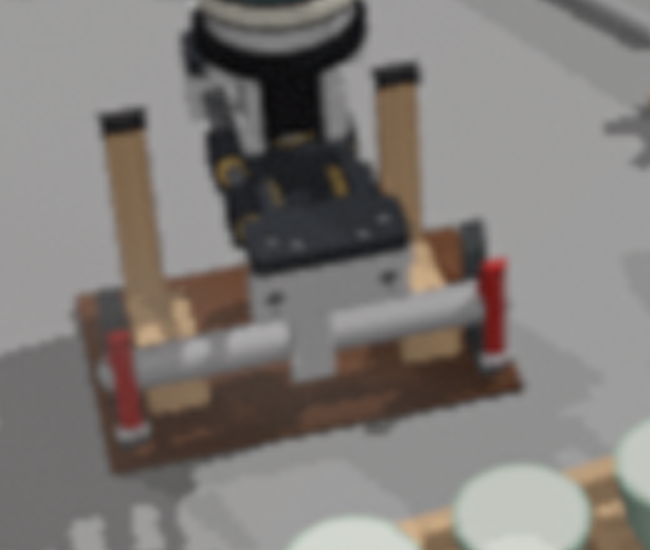

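Request:
step_arm --moves '[{"claw":12,"xyz":[0,2,0],"twist":0},{"claw":12,"xyz":[0,0,0],"twist":0}]'

```text
time_s: 9.9
ee_pos: [599.9, -4.4, 22.8]
tool_rot: [-1.568, 0.105, -0.108]
ft_force: [-6.3, 0.3, 12.4]
opening: 18.4
```

Request:
step_arm --moves '[{"claw":12,"xyz":[0,1.5,0],"twist":0},{"claw":12,"xyz":[0,0,0],"twist":0}]'

```text
time_s: 10.1
ee_pos: [599.9, -4.4, 22.7]
tool_rot: [-1.569, 0.105, -0.108]
ft_force: [-8.5, 1.2, 18.4]
opening: 19.1
```

```bash
python3 - <<'E'
from fit import *
q=[555.3,2.5,-.136]
def toS(P):
    c,s=np.cos(q[2]),np.sin(q[2]); d=P-np.array([q[0],q[1],0]); return np.c_[c*d[:,0]+s*d[:,1],-s*d[:,0]+c*d[:,1],d[:,2]]
T=calib("wrist")
c,im=snap("wrist","g_wrist"); print(r.state()["ee_pos"])
for z in (81,60): print(z,toS(atz(c,[[295.7,98],[345,98],[351.7,98]],z)).round(1))
e=dict(c)
# e-view: same orientation, camera shifted up 60 
e["cam_to_world"]=c["cam_to_world"].copy(); e["cam_to_world"][:3,3]+=np.array([601-599.9,0,82.5-22.7])
print("e",toS(atz(e,[[327.5,104]],81)).round(1))
d=dict(c); d["cam_to_world"]=np.load("pics/c_T.npy")
cr=np.array([[303,153],[355,157],[358,175],[303,178]])/2+[260,0]
print("c",toS(atz(d,cr,81)).round(1))
# rod axis height from wrist: apparent width at y ~60
m=r.cut_out("rod_center","wrist")[0]
reg=m["region"]; print(m["p"],m["rect"])
for v in (110,130,150,170,190,210):
    xs=np.nonzero(reg[v,230:340])[0]
    if len(xs): print(v,xs.min()+230,xs.max()+231)
for z in (38,40,42,44,46): 
    print(z,[ (proj(c,S2W(q,[(45+sx,50,z)]))[0]).round(1) for sx in(-10,10)])
w=cv2.imread("pics/g_wrist.png"); k=3
cv2.imwrite("pics/g_w.png",cv2.resize(w,None,fx=k,fy=k,interpolation=cv2.INTER_CUBIC)[60*k:260*k,200*k:400*k])
E
```

```text
[599.88897831  -4.44714556  22.73755048]
81 [[50.  85.6 81. ]
 [68.5 86.1 81. ]
 [71.1 86.2 81. ]]
60 [[50.9 87.  60. ]
 [72.6 87.6 60. ]
 [75.6 87.7 60. ]]
e [[71.3 86.7 81. ]]
c [[41.4 85.9 81. ]
 [69.9 91.1 81. ]
 [72.9 82.4 81. ]
 [43.1 73.5 81. ]]
0.74 [262.8, 73.8, 38.6, 312.9]
110 263 296
130 264 304
150 264 303
170 263 302
190 264 303
210 264 302
38 [array([262.7, 173.2]), array([301.5, 173.2])]
40 [array([262.4, 173.9]), array([301.8, 173.8])]
42 [array([262.2, 174.5]), array([302. , 174.5])]
44 [array([262. , 175.2]), array([302.2, 175.2])]
46 [array([261.7, 175.9]), array([302.5, 175.9])]
```

View pics/g_w.png

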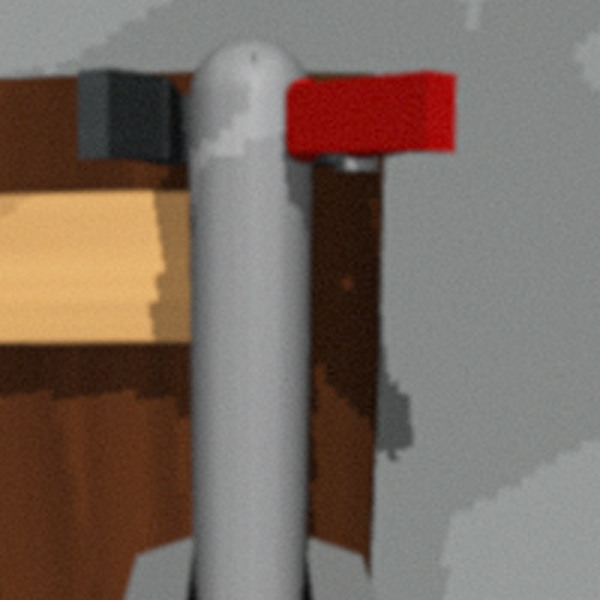

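Rod is at its seat height by grip offset (22.7 against 22.5 at pick-up with rod at 40), and the jaw is back at its closed position. I'll unload, open and lift.

Request:
step_arm --moves '[{"claw":12,"xyz":[0,-2,0],"twist":0},{"claw":12,"xyz":[0,-1.5,0],"twist":0},{"claw":50,"xyz":[0,0,0],"twist":0},{"claw":50,"xyz":[0,0,0],"twist":0},{"claw":50,"xyz":[0,0,0],"twist":0},{"claw":50,"xyz":[0,-20,0],"twist":0},{"claw":50,"xyz":[0,-40,0],"twist":0},{"claw":50,"xyz":[0,-45,0],"twist":0}]'

```text
time_s: 11.0
ee_pos: [598.0, -4.2, 124.9]
tool_rot: [-1.568, 0.111, -0.103]
ft_force: [1.4, -0.1, -0.0]
opening: 49.6
```

Request:
step_arm --moves '[{"claw":50,"xyz":[0,-45,-10],"twist":0},{"claw":50,"xyz":[0,-40,-35],"twist":0},{"claw":50,"xyz":[0,0,-35],"twist":0},{"claw":50,"xyz":[0,0,-30],"twist":0},{"claw":50,"xyz":[0,0,0],"twist":0},{"claw":50,"xyz":[0,0,0],"twist":0}]'

```text
time_s: 11.6
ee_pos: [584.7, -111.5, 208.3]
tool_rot: [-1.567, 0.108, -0.107]
ft_force: [0.0, 0.2, -0.8]
opening: 50.1
```

```bash
python3 - <<'E'
from fit import *
p,M,s=tool(); print(s["time_s"],p,s["ft_force"],s["opening"])
c,im=snap("wrist","h_wrist"); np.save("pics/h_T.npy",c["cam_to_world"])
k=2
im=cv2.resize(im[:,:,::-1],None,fx=k,fy=k,interpolation=cv2.INTER_CUBIC); overlay(im,c,[555.3,2.5,-.136],k); cv2.imwrite("pics/h_ov.png",im[0:600,200:900])
c,im=snap("scene","h_scene"); k=5
im=cv2.resize(im[:,:,::-1],None,fx=k,fy=k,interpolation=cv2.INTER_CUBIC);cv2.imwrite("pics/h_s.png",im[180*k:290*k,180*k:310*k])
E
```

```text
11.6 [ 584.65666234 -111.46395952  208.32187185] [ 0.01833543  0.15230233 -0.82675916] 50.13000343150364
```

View pics/h_ov.png

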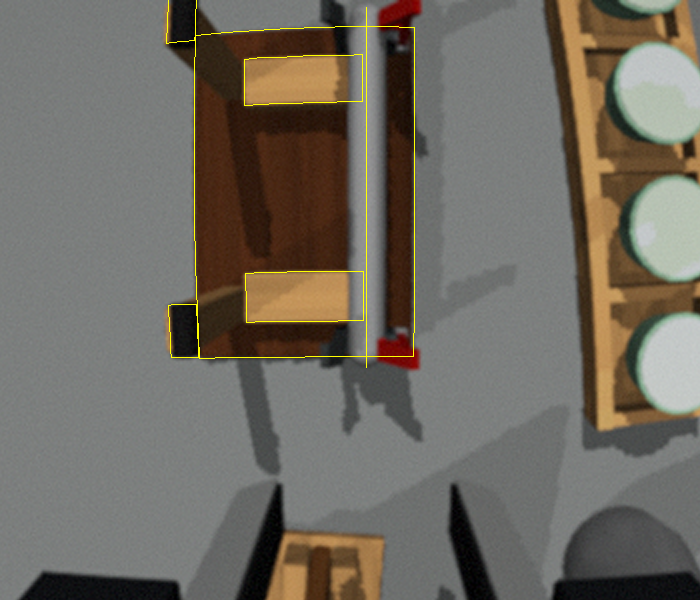

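View pics/h_s.png

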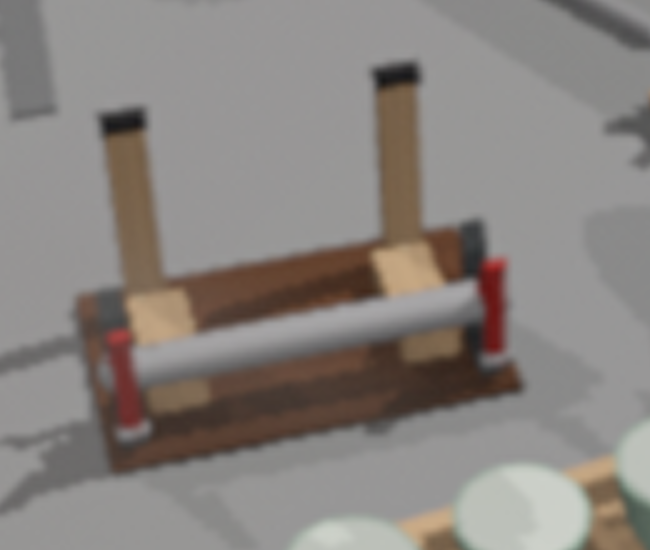

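Rod is seated with both jaws over it (overlay line runs down the middle of the rod). On to the board.

Request:
step_arm --moves '[{"claw":50,"xyz":[-1,-40,-20],"twist":0},{"claw":50,"xyz":[-1,-22,-45],"twist":0},{"claw":50,"xyz":[-1,0,-45],"twist":0},{"claw":50,"xyz":[-1,0,-45],"twist":0},{"claw":50,"xyz":[-1,0,-45],"twist":0},{"claw":50,"xyz":[0,0,-45],"twist":0},{"claw":50,"xyz":[0,0,-45],"twist":0}]'

```text
time_s: 12.4
ee_pos: [541.1, -398.0, 270.8]
tool_rot: [-1.568, 0.105, -0.105]
ft_force: [0.9, 0.1, 0.0]
opening: 50.0
```

Request:
step_arm --moves '[{"claw":50,"xyz":[0,0,0],"twist":0},{"claw":50,"xyz":[0,0,0],"twist":0},{"claw":50,"xyz":[0,0,0],"twist":0}]'

```text
time_s: 12.7
ee_pos: [541.4, -396.1, 271.1]
tool_rot: [-1.568, 0.105, -0.105]
ft_force: [0.6, -0.4, 0.3]
opening: 50.3
```

```bash
python3 - <<'E'
from fit import *
p,M,s=tool(); print(s["time_s"],p,s["ft_force"],s["opening"])
c,im=snap("wrist","i_wrist"); np.save("pics/i_T.npy",c["cam_to_world"])
for d in r.cut_out("board_center","wrist")[:3]:
    cc,sz,a=mask_axis(d["region"]); print(round(d["p"],2),np.round(cc,1),np.round(sz,1),round(a,1),atz(c,[cc],190).round(1),d["rect"])
E
```

```text
12.7 [ 541.4192418  -396.05447035  271.09047063] [ 0.61846192 -0.44150546  0.33158178] 50.34770580049886
0.81 [252.9  88.7] [ 27.1 167.5] 3.0 [[ 532.  -290.3  190. ]] [235.0, 6.2, 32.7, 169.4]
```

View pics/i_wrist.png

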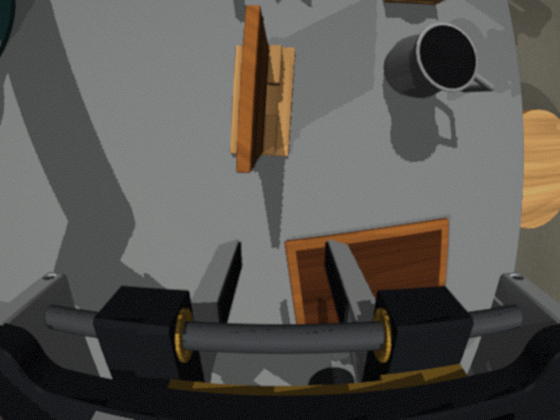

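```bash
python3 - <<'E'
import cv2
w=cv2.imread("pics/i_wrist.png"); k=4
a=cv2.resize(w,None,fx=k,fy=k,interpolation=cv2.INTER_CUBIC)
cv2.imwrite("pics/i_z1.png",a[0:100*k,215*k:315*k]); cv2.imwrite("pics/i_z2.png",a[85*k:185*k,215*k:315*k])
E
```

```text
(no output)
```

View pics/i_z1.png

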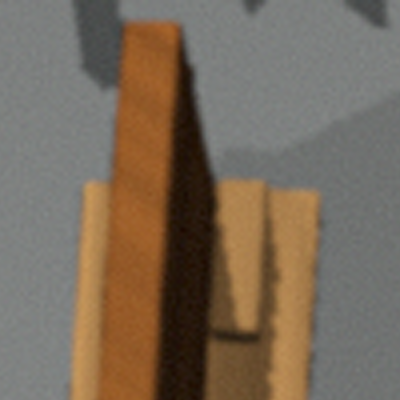

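View pics/i_z2.png

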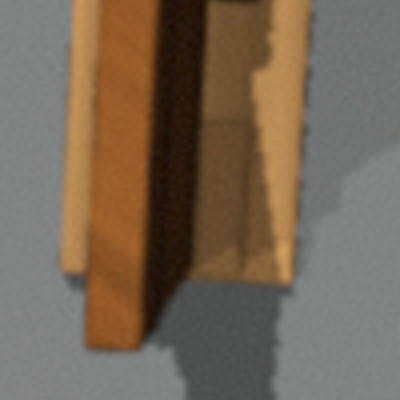

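```bash
python3 - <<'E'
from fit import *
c=calib("wrist"); c["cam_to_world"]=np.load("pics/i_T.npy")
px=np.array([[246,6],[260,5.75],[250,172.5],[236.5,171.25]])
W=atz(c,px,190); print(W.round(1)); m=W.mean(0); print(m, np.linalg.norm(W[0]-W[3]),np.linalg.norm(W[1]-W[2]),np.linalg.norm(W[0]-W[1]))
d=(W[0]+W[1]-W[2]-W[3])[:2]; yaw=np.arctan2(-d[0],d[1]); print("yaw",yaw)
p,M,s=tool(); cy=np.arctan2(M[1,0],M[0,0]); print("tool yaw",cy,"twist",-(yaw-cy))
cc,ss=np.cos(yaw),np.sin(yaw); D=m[:2]-p[:2]; print("D after twist: x",cc*D[0]+ss*D[1],"z",-ss*D[0]+cc*D[1], "down to 165:",p[2]-165)
# cross-check in top and scene
P=S2W([m[0],m[1],yaw],[(x,y,z) for z in(190,) for x,y in((-6,-70),(6,-70),(6,70),(-6,70),(-6,-70))])
for n in("top","scene"):
    ct=calib(n); k=5; im=cv2.resize(cv2.imread(f"pics/a_{n}.png"),None,fx=k,fy=k,interpolation=cv2.INTER_CUBIC)
    q=np.round(proj(ct,P)*k).astype(int); cv2.polylines(im,[q],False,(0,255,255),1); a,b=q.min(0)-80,q.max(0)+80; cv2.imwrite(f"pics/i_{n}.png",im[a[1]:b[1],a[0]:b[0]])
E
```

```text
[[ 535.6 -219.2  190. ]
 [ 546.8 -220.9  190. ]
 [ 519.9 -357.3  190. ]
 [ 509.  -354.7  190. ]]
[ 527.8115893  -288.02544637  190.        ] 138.0394991320834 138.96640718077148 11.333472281440812
yaw -0.1939886873497362
tool yaw -0.13328537884516328 twist 0.06070330850457292
D after twist: x -34.14834919444223 z 103.23734187114586 down to 165: 106.66203445250238
```

View pics/i_top.png

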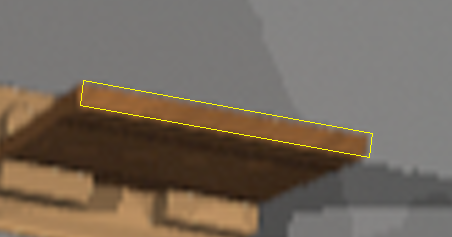

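View pics/i_scene.png

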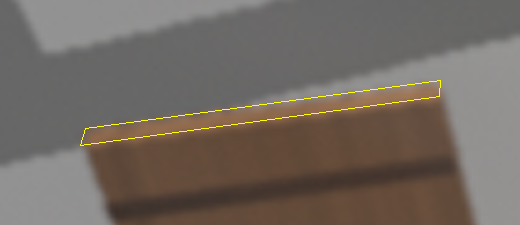

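Top-edge fit gives 138.5 x 11.3 mm (should be 140 x 12), and it matches in the top and scene views. I'll grip the board from above.

Request:
step_arm --moves '[{"claw":50,"xyz":[0,0,0],"twist":0.061},{"claw":50,"xyz":[-12,0,35],"twist":0},{"claw":50,"xyz":[-12,0,35],"twist":0},{"claw":50,"xyz":[-10,10,33.2],"twist":0},{"claw":50,"xyz":[0,30,0],"twist":0},{"claw":50,"xyz":[0,35,0],"twist":0},{"claw":50,"xyz":[0,31,0],"twist":0},{"claw":50,"xyz":[0,0,0],"twist":0}]'

```text
time_s: 13.6
ee_pos: [525.1, -286.6, 159.8]
tool_rot: [-1.56, 0.16, -0.146]
ft_force: [0.1, -0.3, -1.1]
opening: 50.0
```

Request:
step_arm --moves '[{"claw":50,"xyz":[0,0,0],"twist":0},{"claw":25,"xyz":[0,0,0],"twist":0},{"claw":6,"xyz":[0,0,0],"twist":0},{"claw":6,"xyz":[0,0,0],"twist":0},{"claw":6,"xyz":[0,0,0],"twist":0},{"claw":6,"xyz":[0,0,0],"twist":0}]' --squeeze 25

```text
time_s: 14.2
ee_pos: [527.5, -290.2, 165.5]
tool_rot: [-1.566, 0.154, -0.155]
ft_force: [0.8, -0.6, -0.8]
opening: 13.5
```

```bash
python3 - <<'E'
from fit import *
p,M,s=tool(); print(s["time_s"],p,M[:,0],s["ft_force"],s["opening"])
c,im=snap("scene","j_scene"); cv2.imwrite("pics/j_s.png",cv2.resize(im[130:330,30:300,::-1],None,fx=2.8,fy=2.8))
E
```

```text
14.2 [ 527.49545781 -290.19621926  165.50928898] [ 9.80619527e-01 -1.95920578e-01  6.85541238e-04] [ 0.77772683 -0.59647814 -0.77836529] 13.47248443247673
```

View pics/j_s.png

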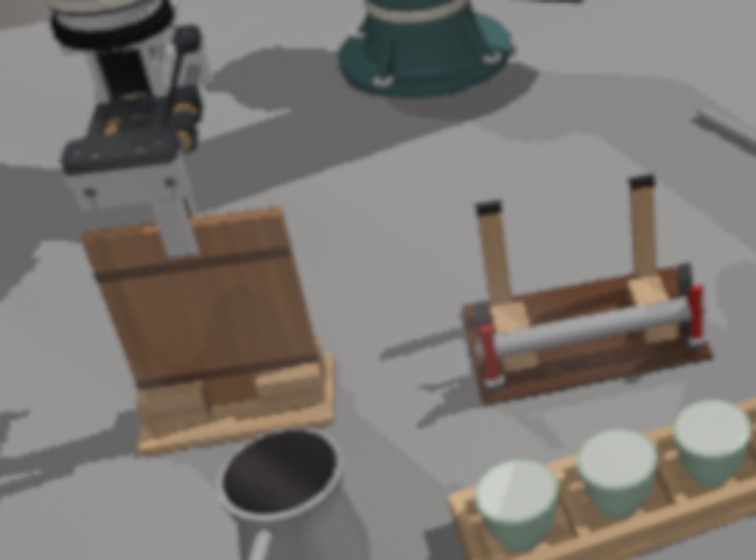

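Request:
step_arm --moves '[{"claw":6,"xyz":[0,0,0],"twist":0},{"claw":6,"xyz":[0,0,0],"twist":0},{"claw":6,"xyz":[0,-5,0],"twist":0},{"claw":6,"xyz":[0,-10,0],"twist":0},{"claw":6,"xyz":[0,-20,0],"twist":0}]'

```text
time_s: 14.75
ee_pos: [526.8, -289.3, 198.2]
tool_rot: [-1.563, 0.157, -0.152]
ft_force: [-0.2, -0.7, -2.6]
opening: 11.6
```

Request:
step_arm --moves '[{"claw":6,"xyz":[0,-30,0],"twist":0},{"claw":6,"xyz":[0,-35,0],"twist":0},{"claw":6,"xyz":[0,-30,0],"twist":0},{"claw":6,"xyz":[0,-10,0],"twist":0},{"claw":6,"xyz":[0,0,0],"twist":0}]'

```text
time_s: 15.25
ee_pos: [528.0, -290.3, 307.2]
tool_rot: [-1.567, 0.152, -0.158]
ft_force: [-0.1, 0.4, -2.4]
opening: 11.9
```

```bash
python3 - <<'E'
from fit import *
p,M,s=tool(); print(s["time_s"],p,M[:,0],s["ft_force"],s["opening"])
c,im=snap("scene","k_scene"); cv2.imwrite("pics/k_s.png",cv2.resize(im[80:330,30:330,::-1],None,fx=2.3,fy=2.3))
c,im=snap("wrist","k_wrist")
q=[p[0],p[1],np.arctan2(M[1,0],M[0,0])]; h=p[2]+25
im=np.ascontiguousarray(im[:,:,::-1])
print(proj(c,S2W(q,[(-6,70,h),(6,70,h),(-6,70,h-180),(6,70,h-180)])).round(1))
cv2.polylines(im,[np.round(proj(c,S2W(q,[(-6,0,h),(-6,70,h),(6,70,h),(6,0,h)]))).astype(int)],False,(0,255,255),1)
cv2.imwrite("pics/k_w.png",cv2.resize(im[0:300,180:400],None,fx=2,fy=2))
E
```

```text
15.25 [ 527.98562229 -290.29609285  307.15225839] [ 0.98066854 -0.19563896  0.00382182] [-0.11677038  0.41384906 -2.37896281] 11.865093132447226
[[270.6 137.6]
 [296.2 137.6]
 [277.1 128. ]
 [289.  128. ]]
```

View pics/k_s.png

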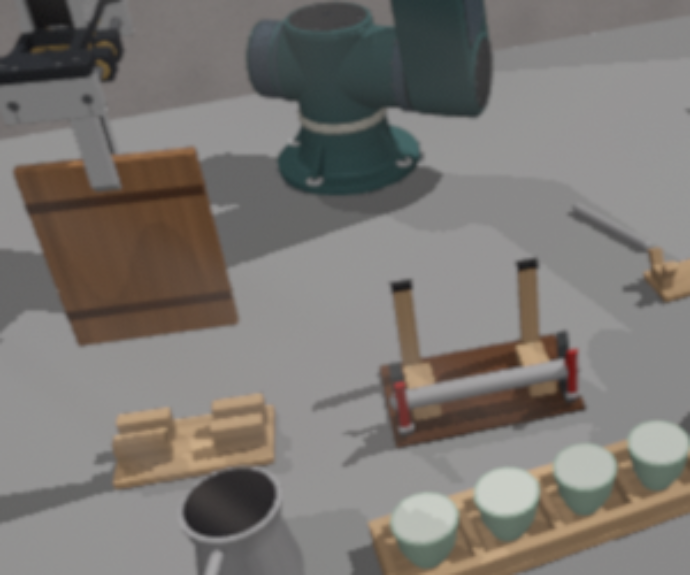

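View pics/k_w.png

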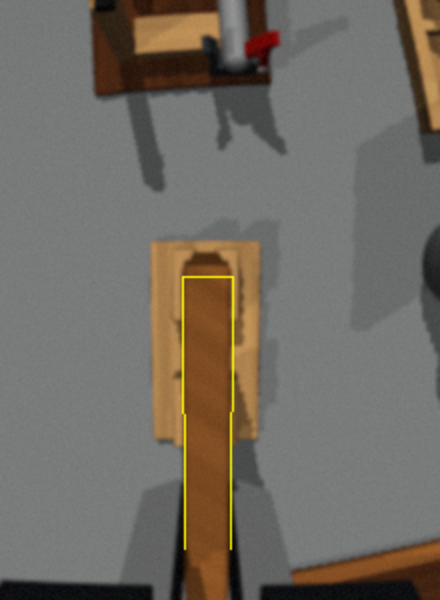

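```bash
python3 - <<'E'
import cv2
w=cv2.imread("pics/k_wrist.png"); cv2.imwrite("pics/k_z.png",cv2.resize(w[110:170,250:320],None,fx=8,fy=8,interpolation=cv2.INTER_CUBIC))
E
```

```text
(no output)
```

View pics/k_z.png

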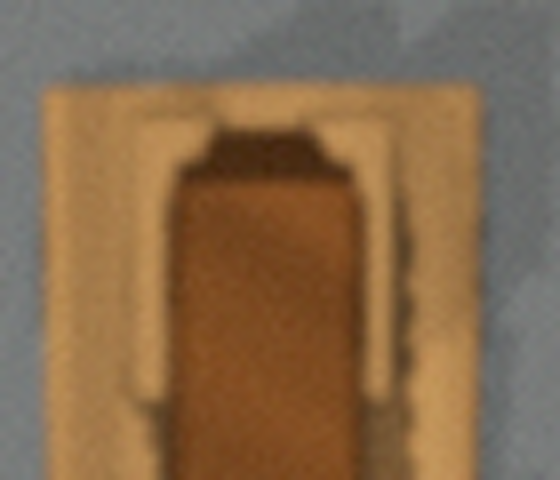

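Request:
step_arm --moves '[{"claw":6,"xyz":[0,0,0],"twist":-0.061},{"claw":6,"xyz":[2,0,25],"twist":0},{"claw":6,"xyz":[2,0,40],"twist":0},{"claw":6,"xyz":[2,0,45],"twist":0},{"claw":6,"xyz":[2,0,45],"twist":0},{"claw":6,"xyz":[2,0,45],"twist":0},{"claw":6,"xyz":[2,0,45],"twist":0},{"claw":6,"xyz":[2,0,35],"twist":0}]'

```text
time_s: 16.15
ee_pos: [578.4, -11.7, 302.0]
tool_rot: [-1.567, 0.109, -0.102]
ft_force: [0.8, -0.9, -2.1]
opening: 11.6
```

Request:
step_arm --moves '[{"claw":6,"xyz":[0,0,11.6],"twist":0},{"claw":6,"xyz":[0,0,0],"twist":0},{"claw":6,"xyz":[0,0,0],"twist":0},{"claw":6,"xyz":[0,0,0],"twist":0},{"claw":6,"xyz":[0,0,0],"twist":0}]'

```text
time_s: 16.65
ee_pos: [580.6, -4.5, 304.9]
tool_rot: [-1.569, 0.109, -0.109]
ft_force: [0.7, -0.3, -2.3]
opening: 12.0
```

```bash
cat > chk.py <<'E'
from fit import *
import sys
tag=sys.argv[1]
Q=[555.3,2.5,-.136]
p,M,s=tool(); c,s_=np.cos(Q[2]),np.sin(Q[2]); d=p-np.array([Q[0],Q[1],0])
print(s["time_s"],"tool in stand",np.round([c*d[0]+s_*d[1],-s_*d[0]+c*d[1],p[2]],1),"yaw",np.arctan2(M[1,0],M[0,0]).round(4),s["ft_force"].round(1),round(s["opening"],1))
cs,im=snap("scene",tag+"_scene")
k=3; x0,y0,x1,y1=150,110,330,310
cv2.imwrite(f"pics/{tag}_s.png",cv2.resize(im[y0:y1,x0:x1,::-1],None,fx=k,fy=k,interpolation=cv2.INTER_CUBIC))
if len(sys.argv)>2:
    cw,im=snap("wrist",tag+"_wrist"); cv2.imwrite(f"pics/{tag}_w.png",cv2.resize(im[0:300,130:430,::-1],None,fx=2,fy=2,interpolation=cv2.INTER_CUBIC))
E
python3 chk.py l w
```

```text
16.65 tool in stand [ 26.   -3.5 304.9] yaw -0.1384 [ 0.7 -0.3 -2.3] 12.0
```

View pics/l_s.png

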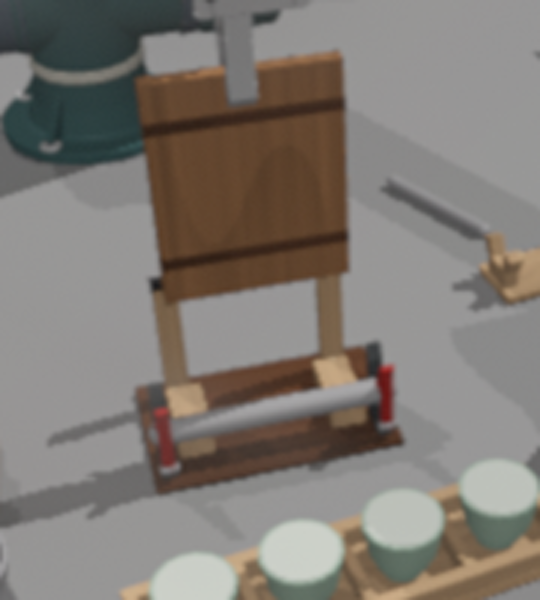

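View pics/l_w.png

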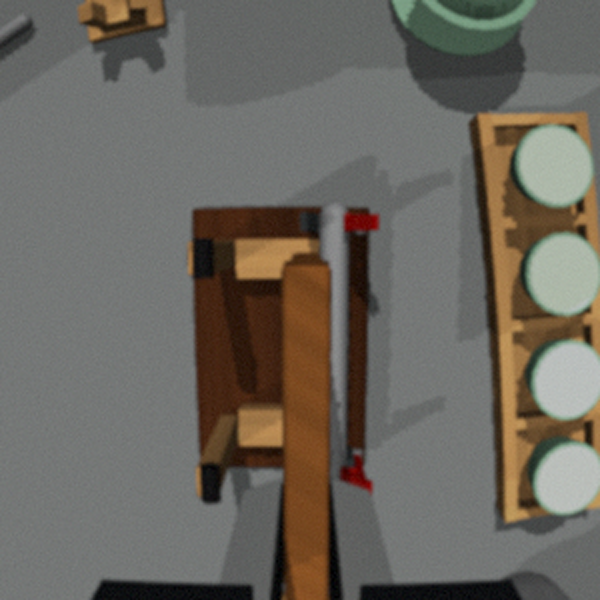

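Request:
step_arm --moves '[{"claw":6,"xyz":[0,20,1.3],"twist":0},{"claw":6,"xyz":[0,30,0],"twist":0},{"claw":6,"xyz":[0,30,0],"twist":0},{"claw":6,"xyz":[0,20,0],"twist":0},{"claw":6,"xyz":[0,10,0],"twist":0},{"claw":6,"xyz":[0,4,0],"twist":0},{"claw":6,"xyz":[0,0,0],"twist":0},{"claw":6,"xyz":[0,0,0],"twist":0}]'

```text
time_s: 17.55
ee_pos: [581.8, -1.9, 192.7]
tool_rot: [-1.568, 0.105, -0.109]
ft_force: [0.2, -0.7, -1.7]
opening: 11.9
```

Request:
step_arm --moves '[{"claw":6,"xyz":[0,3,0],"twist":0},{"claw":6,"xyz":[0,2,0],"twist":0},{"claw":6,"xyz":[0,2,0],"twist":0},{"claw":6,"xyz":[0,0,0],"twist":0}]'

```text
time_s: 17.95
ee_pos: [580.8, -1.6, 183.7]
tool_rot: [-1.568, 0.107, -0.106]
ft_force: [0.7, -1.0, -2.8]
opening: 11.6
```

Request:
step_arm --moves '[{"claw":6,"xyz":[0,2,0],"twist":0},{"claw":6,"xyz":[0,0,0],"twist":0}]'

```text
time_s: 18.15
ee_pos: [580.8, -1.6, 181.7]
tool_rot: [-1.568, 0.107, -0.106]
ft_force: [0.2, -0.4, -2.5]
opening: 11.8
```

```bash
python3 chk.py m
```

```text
18.15 tool in stand [ 25.8  -0.6 181.7] yaw -0.136 [ 0.2 -0.4 -2.5] 11.8
```

View pics/m_s.png

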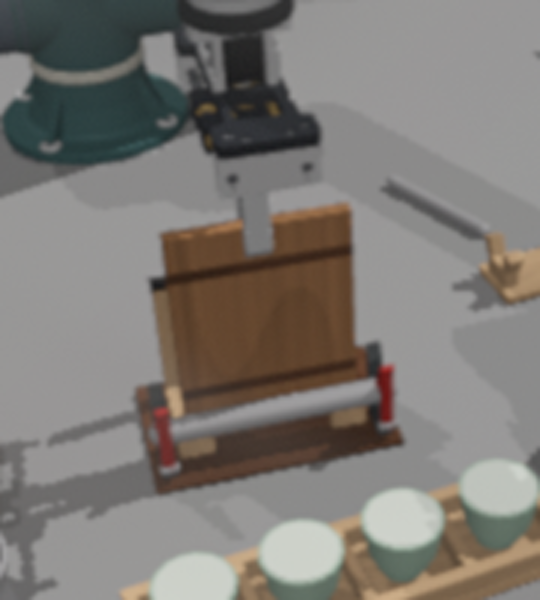

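Request:
step_arm --moves '[{"claw":6,"xyz":[0,1,-1.6],"twist":0},{"claw":6,"xyz":[0,1,0],"twist":0},{"claw":6,"xyz":[0,0,0],"twist":0}]'

```text
time_s: 18.5
ee_pos: [580.8, -3.5, 180.6]
tool_rot: [-1.569, 0.106, -0.108]
ft_force: [-0.2, -1.5, 0.1]
opening: 11.8
```

Request:
step_arm --moves '[{"claw":6,"xyz":[0,1,0],"twist":0},{"claw":6,"xyz":[0,0,0],"twist":0}]'

```text
time_s: 18.7
ee_pos: [581.0, -3.7, 180.4]
tool_rot: [-1.569, 0.106, -0.108]
ft_force: [-1.8, -2.0, 5.4]
opening: 12.1
```

Request:
step_arm --moves '[{"claw":6,"xyz":[0,-1,0],"twist":0},{"claw":6,"xyz":[1.5,0,0],"twist":0},{"claw":6,"xyz":[1,0,0],"twist":0},{"claw":6,"xyz":[0,0,0],"twist":0}]'

```text
time_s: 19.1
ee_pos: [582.8, -3.8, 180.5]
tool_rot: [-1.569, 0.108, -0.106]
ft_force: [-3.4, -2.4, 4.9]
opening: 12.0
```

Request:
step_arm --moves '[{"claw":6,"xyz":[1,0,0],"twist":0},{"claw":6,"xyz":[0,0,0],"twist":0}]'

```text
time_s: 19.3
ee_pos: [583.5, -4.0, 180.4]
tool_rot: [-1.569, 0.108, -0.105]
ft_force: [-3.8, -2.7, 5.5]
opening: 12.0
```

```bash
python3 chk.py n w
```

```text
19.3 tool in stand [ 28.8  -2.6 180.4] yaw -0.1359 [-3.8 -2.7  5.5] 12.0
```

View pics/n_w.png

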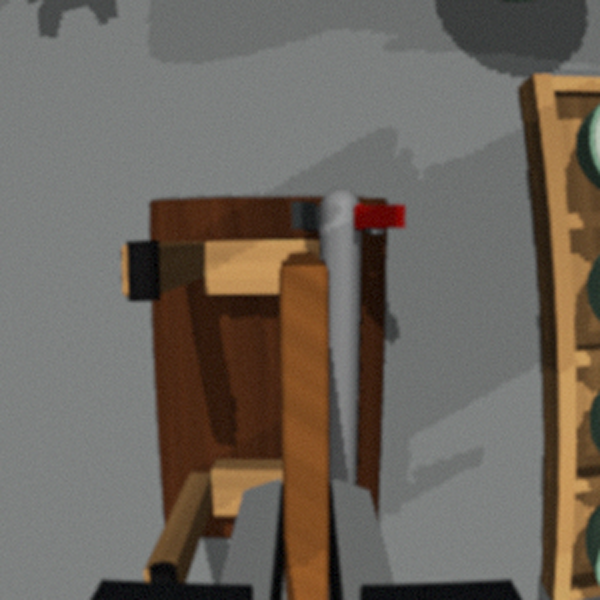

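Board foot is on the ledge (contact at TCP z 180.4) and touching the rod (front face x 34.8). Now I loosen the fingers to a small cage, raise slightly, and tilt.

Request:
step_arm --moves '[{"claw":16,"xyz":[0,0,0],"twist":0},{"claw":16,"xyz":[0,0,0],"twist":0},{"claw":16,"xyz":[0,-3,0],"twist":0},{"claw":16,"xyz":[0,-4,0],"twist":0},{"claw":16,"xyz":[0,-3,0],"twist":0},{"claw":16,"xyz":[0,0,0],"twist":0},{"claw":16,"xyz":[0,0,0],"twist":0}]' --squeeze 10

```text
time_s: 20.1
ee_pos: [584.4, -3.7, 190.3]
tool_rot: [-1.568, 0.106, -0.107]
ft_force: [-0.6, -0.5, 0.4]
opening: 15.9
```

```bash
python3 chk.py o
```

```text
20.1 tool in stand [ 29.6  -2.2 190.3] yaw -0.1359 [-0.6 -0.5  0.4] 15.9
```

View pics/o_s.png

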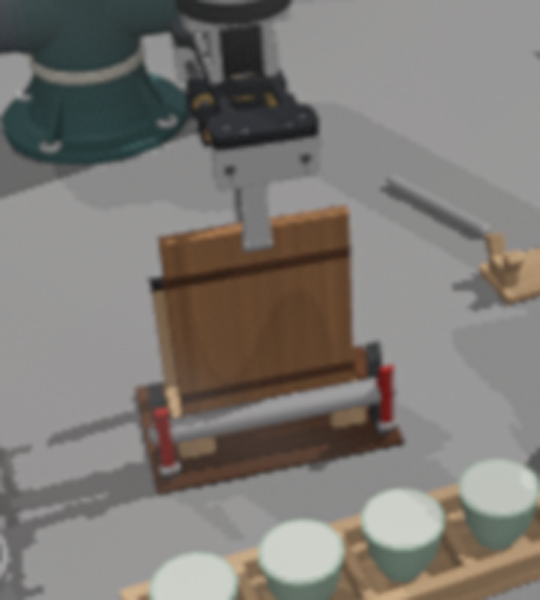

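Request:
step_arm --moves '[{"claw":16.5,"xyz":[-3,0,0],"twist":0},{"claw":17,"xyz":[-4,0,0],"twist":0},{"claw":17,"xyz":[-5,0.5,0],"twist":0},{"claw":17.5,"xyz":[-5,0.5,0],"twist":0},{"claw":18,"xyz":[-5,0.5,0],"twist":0},{"claw":18.5,"xyz":[-5,1,0],"twist":0},{"claw":19.5,"xyz":[-6,1,0],"twist":0},{"claw":19.5,"xyz":[0,0,0],"twist":0}]'

```text
time_s: 20.95
ee_pos: [550.7, 0.9, 186.5]
tool_rot: [-1.568, 0.107, -0.106]
ft_force: [0.7, -0.5, 0.3]
opening: 19.2
```

```bash
python3 chk.py p w
```

```text
20.95 tool in stand [ -4.4  -2.2 186.5] yaw -0.1359 [ 0.7 -0.5  0.3] 19.2
```

View pics/p_s.png

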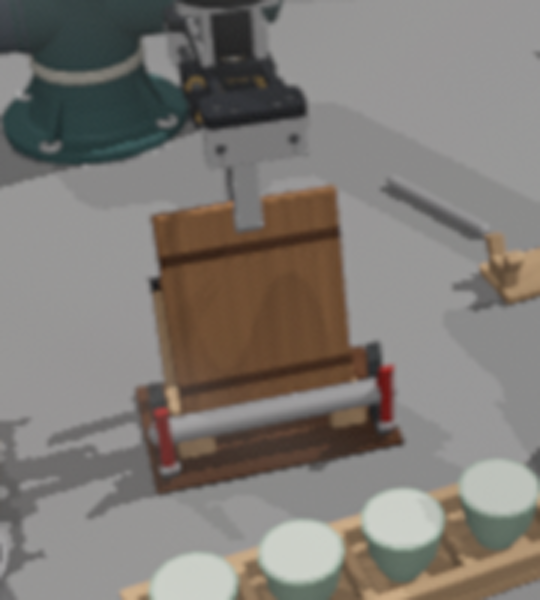

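View pics/p_w.png

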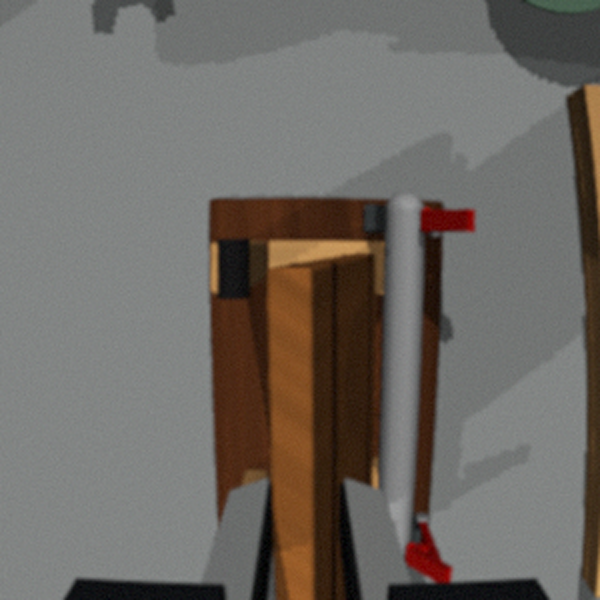

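Request:
step_arm --moves '[{"claw":20,"xyz":[-4,1,0],"twist":0},{"claw":20.5,"xyz":[-5,1.3,0],"twist":0},{"claw":21,"xyz":[-5,1.5,0],"twist":0},{"claw":22,"xyz":[-5,2,0],"twist":0},{"claw":22.5,"xyz":[-5,2,0],"twist":0},{"claw":23.5,"xyz":[-5,2,0],"twist":0},{"claw":23.5,"xyz":[-2,0.8,0],"twist":0},{"claw":23.5,"xyz":[0,0,0],"twist":0}]'

```text
time_s: 21.85
ee_pos: [520.4, 5.0, 175.8]
tool_rot: [-1.568, 0.107, -0.107]
ft_force: [0.1, 0.0, 0.1]
opening: 23.5
```

```bash
python3 chk.py q w
```

```text
21.85 tool in stand [-34.9  -2.3 175.8] yaw -0.1359 [0.1 0.  0.1] 23.5
```

View pics/q_s.png

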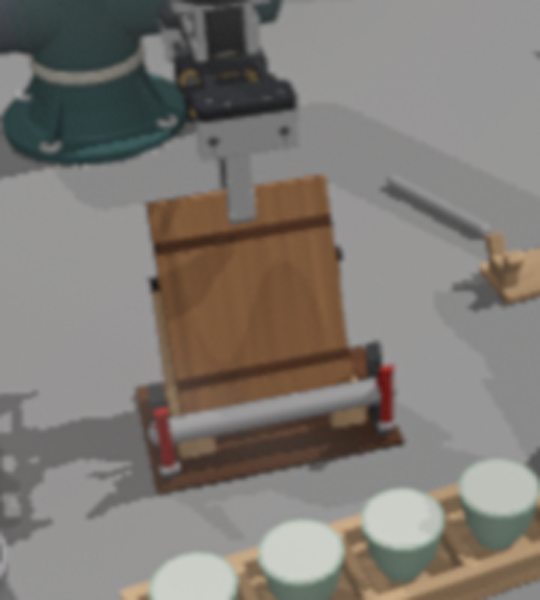

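View pics/q_w.png

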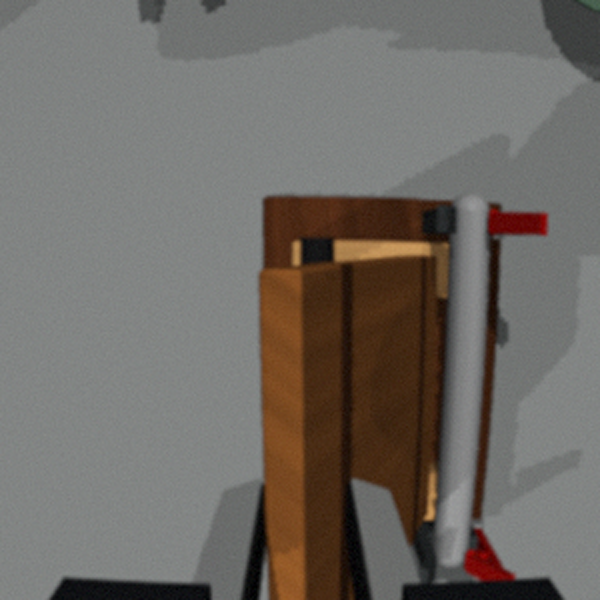

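```bash
cat > foot.py <<'E'
from fit import *
import sys
Q=[555.3,2.5,-.136]
c=calib("wrist")
def toS(P):
    k,s=np.cos(Q[2]),np.sin(Q[2]); d=P-np.array([Q[0],Q[1],0]); return np.c_[k*d[:,0]+s*d[:,1],-s*d[:,0]+k*d[:,1],d[:,2]]
for a in sys.argv[1:]:
    u,v,z=map(float,a.split(",")); print(a,toS(atz(c,[[u,v]],z)).round(1))
E
python3 foot.py 347.5,130,30 355,130,40 371.5,130,40 260.5,135.5,190
python3 - <<'E'
import cv2
w=cv2.imread("pics/q_wrist.png"); cv2.imwrite("pics/q_z.png",cv2.resize(w[90:290,250:400],None,fx=4,fy=4,interpolation=cv2.INTER_CUBIC)[:, :])
E
```

```text
347.5,130,30 [[31.1 66.7 30. ]]
355,130,40 [[36.6 67.2 40. ]]
371.5,130,40 [[53.5 67.9 40. ]]
260.5,135.5,190 [[-45.5  67.9 190. ]]
```

View pics/q_z.png

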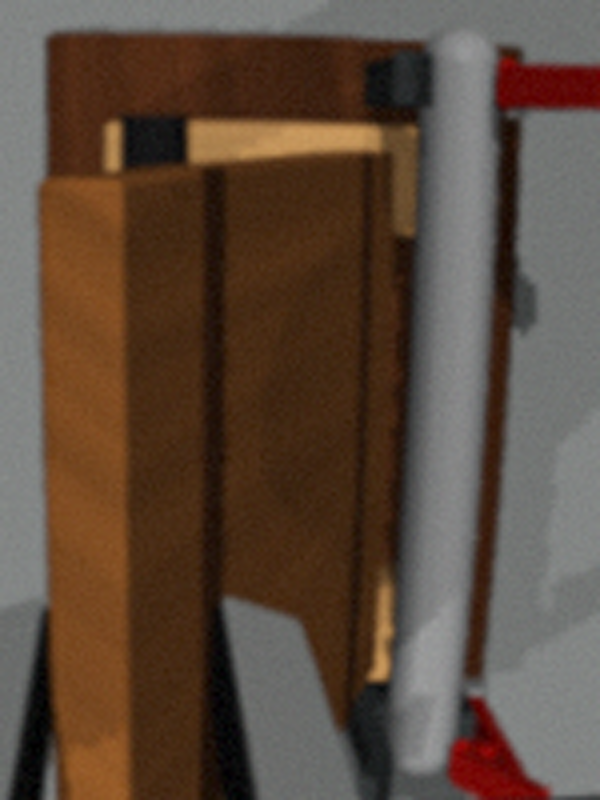

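The foot is about 7 mm short of the rod (front lower edge x ≈ 31, should be 38.7): friction is holding it. I'll finish the lean gently, then mend this.

Request:
step_arm --moves '[{"claw":24,"xyz":[-1.5,0.5,0],"twist":0},{"claw":24.5,"xyz":[-1.5,0.5,0],"twist":0},{"claw":25,"xyz":[-1.5,0.5,0],"twist":0},{"claw":25.5,"xyz":[-1.5,0.5,0],"twist":0},{"claw":26,"xyz":[-2,0,0],"twist":0},{"claw":27,"xyz":[0,0,0],"twist":0},{"claw":28,"xyz":[0,0,0],"twist":0}]'

```text
time_s: 22.65
ee_pos: [512.9, 6.0, 174.1]
tool_rot: [-1.568, 0.106, -0.107]
ft_force: [1.2, -0.9, 0.6]
opening: 27.9
```

```bash
python3 chk.py s w;python3 - <<'E'
import cv2
w=cv2.imread("pics/s_wrist.png"); cv2.imwrite("pics/s_z.png",cv2.resize(w[90:290,250:410],None,fx=4,fy=4,interpolation=cv2.INTER_CUBIC)[:, :])
E
```

```text
22.65 tool in stand [-42.5  -2.2 174.1] yaw -0.136 [ 1.2 -0.9  0.6] 27.9
```

View pics/s_z.png

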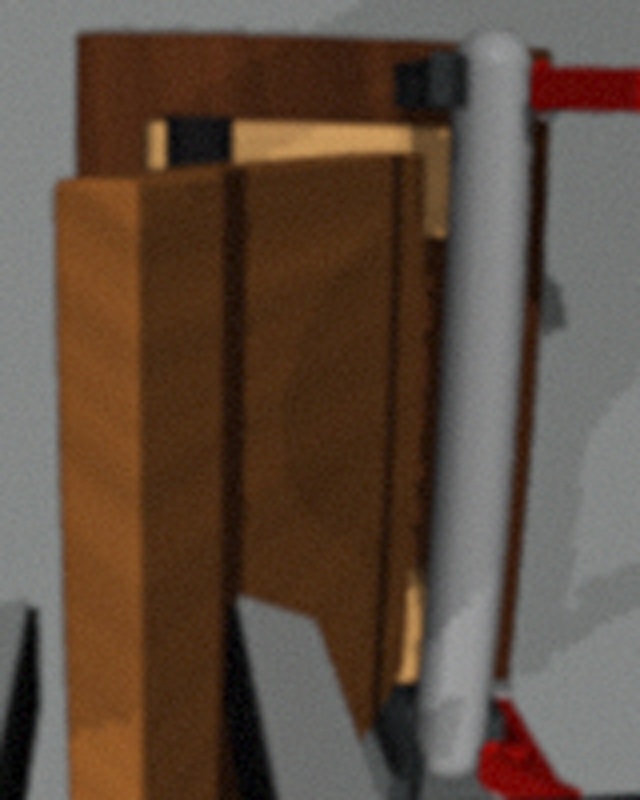

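View pics/s_s.png

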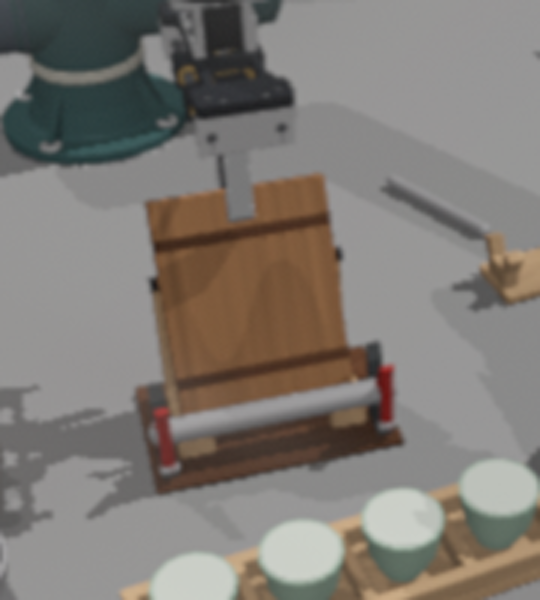

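Request:
step_arm --moves '[{"claw":32,"xyz":[0,0,0],"twist":0},{"claw":32,"xyz":[0,-5,0],"twist":0},{"claw":32,"xyz":[0,-15,0],"twist":0},{"claw":32,"xyz":[0,-15,2],"twist":0},{"claw":0,"xyz":[0,0,0],"twist":0},{"claw":0,"xyz":[0,0,0],"twist":0},{"claw":0,"xyz":[0,0,0],"twist":0},{"claw":0,"xyz":[0,0,0],"twist":0}]'

```text
time_s: 23.55
ee_pos: [512.7, 8.0, 208.2]
tool_rot: [-1.568, 0.108, -0.106]
ft_force: [-1.2, 1.0, -0.7]
opening: 3.5
```

```bash
python3 chk.py t w
```

```text
23.55 tool in stand [-42.9  -0.3 208.2] yaw -0.136 [-1.2  1.  -0.7] 3.5
```

View pics/t_w.png

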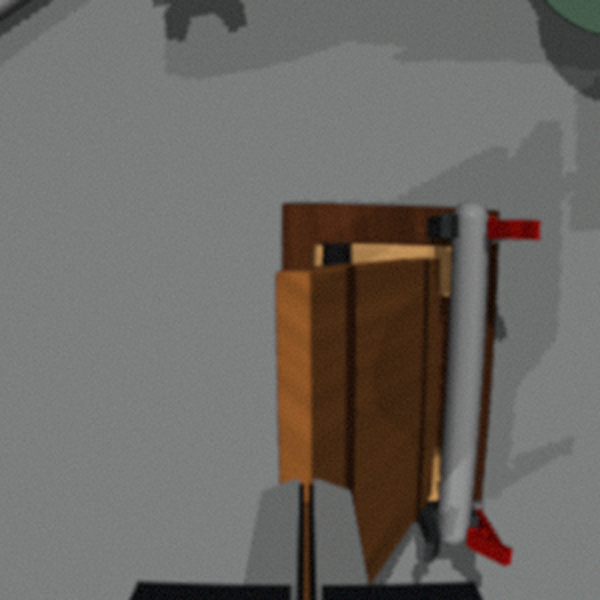

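View pics/t_s.png

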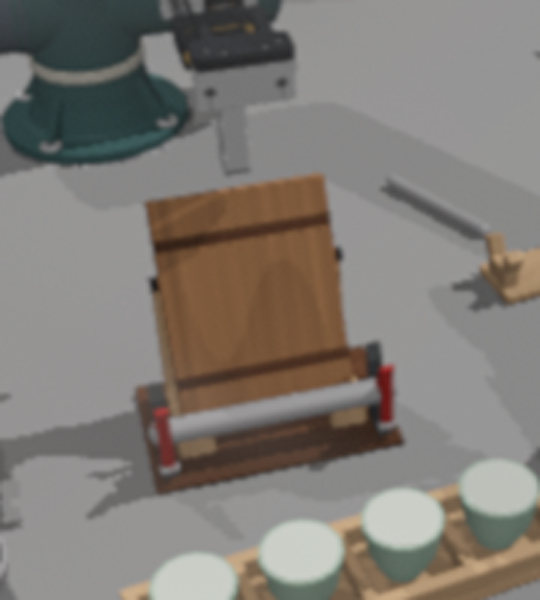

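Request:
step_arm --moves '[{"claw":0,"xyz":[0,6,0],"twist":0},{"claw":0,"xyz":[0,4,0],"twist":0},{"claw":0,"xyz":[0,0,0],"twist":0},{"claw":0,"xyz":[0,0,0],"twist":0}]'

```text
time_s: 24.05
ee_pos: [512.9, 8.0, 198.5]
tool_rot: [-1.568, 0.107, -0.106]
ft_force: [-0.4, -0.5, -0.1]
opening: 0.3
```

Request:
step_arm --moves '[{"claw":0,"xyz":[0,1,0],"twist":0},{"claw":0,"xyz":[0,1,0],"twist":0},{"claw":0,"xyz":[0,0,0],"twist":0}]'

```text
time_s: 24.35
ee_pos: [513.1, 8.0, 196.9]
tool_rot: [-1.568, 0.107, -0.107]
ft_force: [-0.6, -0.4, -0.0]
opening: 0.6
```

Request:
step_arm --moves '[{"claw":0,"xyz":[0,1,0],"twist":0},{"claw":0,"xyz":[0,0,0],"twist":0}]'

```text
time_s: 24.55
ee_pos: [513.1, 8.0, 195.9]
tool_rot: [-1.568, 0.107, -0.107]
ft_force: [-0.5, -0.6, 0.0]
opening: 0.5
```

Request:
step_arm --moves '[{"claw":0,"xyz":[0,1,0],"twist":0},{"claw":0,"xyz":[0,0,0],"twist":0}]'

```text
time_s: 24.75
ee_pos: [513.1, 8.0, 194.8]
tool_rot: [-1.568, 0.107, -0.107]
ft_force: [0.0, -0.6, 0.6]
opening: 0.6
```

Contact begins near 195, as predicted for the unslid pose. I continue in 1 mm steps.

Request:
step_arm --moves '[{"claw":0,"xyz":[0,0.7,0],"twist":0},{"claw":0,"xyz":[0,0,0],"twist":0}]'

```text
time_s: 24.95
ee_pos: [513.2, 8.0, 194.4]
tool_rot: [-1.568, 0.107, -0.107]
ft_force: [0.7, 0.4, 0.8]
opening: 0.7
```

Request:
step_arm --moves '[{"claw":0,"xyz":[0,0.7,0],"twist":0},{"claw":0,"xyz":[0,0,0],"twist":0}]'

```text
time_s: 25.15
ee_pos: [513.3, 8.0, 194.1]
tool_rot: [-1.568, 0.106, -0.107]
ft_force: [-1.4, 0.7, 2.4]
opening: 0.8
```

```bash
python3 chk.py u w;python3 - <<'E'
import cv2
w=cv2.imread("pics/u_wrist.png"); cv2.imwrite("pics/u_z.png",cv2.resize(w[90:290,250:410],None,fx=4,fy=4,interpolation=cv2.INTER_CUBIC)[:, :])
E
```

```text
25.15 tool in stand [-42.4  -0.2 194.1] yaw -0.136 [-1.4  0.7  2.4] 0.8
```

View pics/u_z.png

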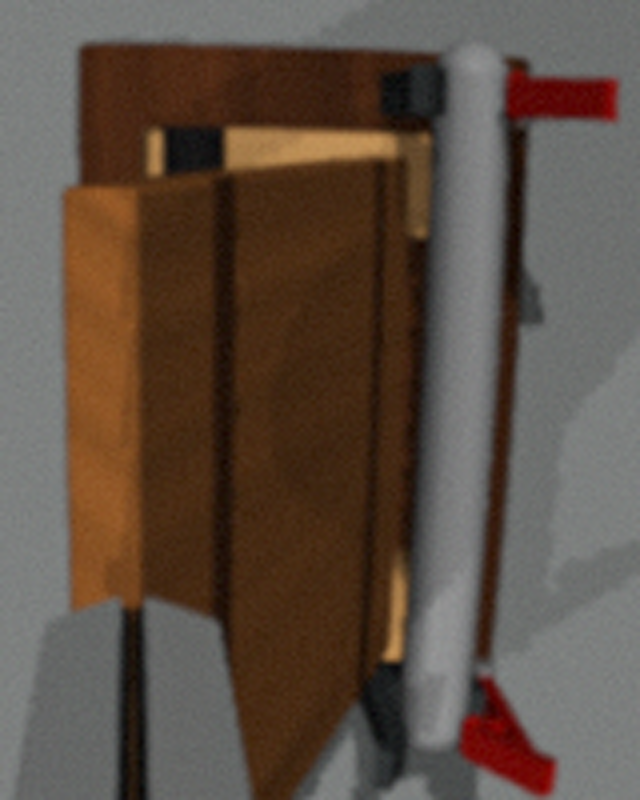

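Request:
step_arm --moves '[{"claw":0,"xyz":[0,0.7,0],"twist":0},{"claw":0,"xyz":[0,0,0],"twist":0}]'

```text
time_s: 25.45
ee_pos: [513.3, 8.0, 193.9]
tool_rot: [-1.568, 0.106, -0.108]
ft_force: [-1.6, 0.7, 5.6]
opening: 0.5
```

Request:
step_arm --moves '[{"claw":0,"xyz":[0,0.7,0],"twist":0},{"claw":0,"xyz":[0,0,0],"twist":0}]'

```text
time_s: 25.65
ee_pos: [513.4, 8.0, 193.8]
tool_rot: [-1.568, 0.105, -0.108]
ft_force: [-2.2, -0.7, 7.7]
opening: 0.7
```

Request:
step_arm --moves '[{"claw":0,"xyz":[0,0.7,0],"twist":0},{"claw":0,"xyz":[0,0,0],"twist":0}]'

```text
time_s: 25.85
ee_pos: [513.4, 8.0, 193.7]
tool_rot: [-1.568, 0.105, -0.109]
ft_force: [-3.3, -0.2, 8.2]
opening: 0.5
```

```bash
python3 chk.py v w;python3 - <<'E'
import cv2
w=cv2.imread("pics/v_wrist.png"); cv2.imwrite("pics/v_z.png",cv2.resize(w[90:290,250:410],None,fx=4,fy=4,interpolation=cv2.INTER_CUBIC)[:, :])
E
```

```text
25.85 tool in stand [-42.3  -0.2 193.7] yaw -0.136 [-3.3 -0.2  8.2] 0.5
```

View pics/v_z.png

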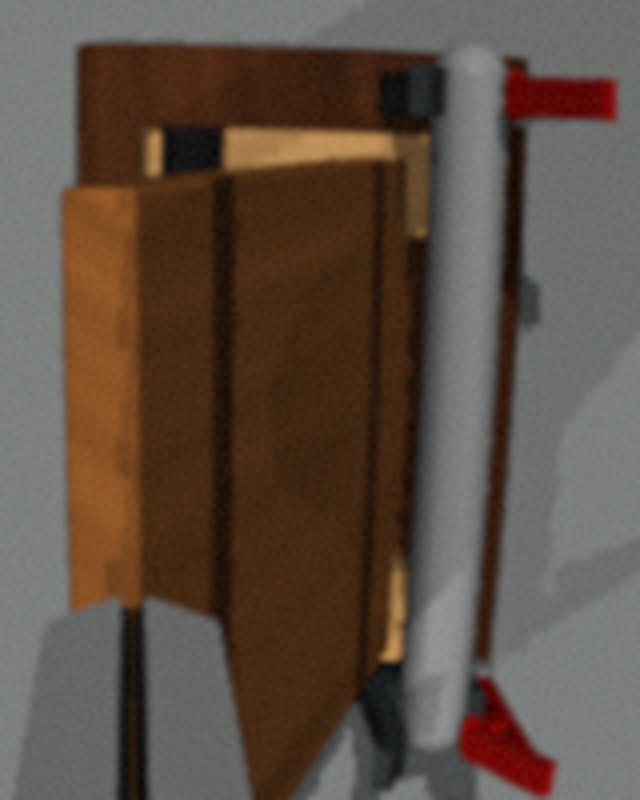

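Finger friction on the corner is resisting (force on tool −x), so I'll pull the top back (−x) while pressing lightly.

Request:
step_arm --moves '[{"claw":0,"xyz":[-1,-1,0],"twist":0},{"claw":0,"xyz":[-1,0,0],"twist":0},{"claw":0,"xyz":[0,0,0],"twist":0}]'

```text
time_s: 26.25
ee_pos: [511.3, 8.5, 192.5]
tool_rot: [-1.568, 0.106, -0.107]
ft_force: [-1.0, 0.0, 4.4]
opening: 0.5
```

Request:
step_arm --moves '[{"claw":0,"xyz":[-1,0.5,0],"twist":0},{"claw":0,"xyz":[-1,0.3,0],"twist":0},{"claw":0,"xyz":[0,0,0],"twist":0}]'

```text
time_s: 26.55
ee_pos: [508.8, 8.5, 190.8]
tool_rot: [-1.568, 0.108, -0.106]
ft_force: [0.6, -0.6, 0.7]
opening: 0.5
```

```bash
python3 chk.py w w;python3 - <<'E'
import cv2
w=cv2.imread("pics/w_wrist.png"); cv2.imwrite("pics/w_z.png",cv2.resize(w[90:290,250:410],None,fx=4,fy=4,interpolation=cv2.INTER_CUBIC)[:, :])
E
```

```text
26.55 tool in stand [-46.9  -0.4 190.8] yaw -0.1361 [ 0.6 -0.6  0.7] 0.5
```

View pics/w_z.png

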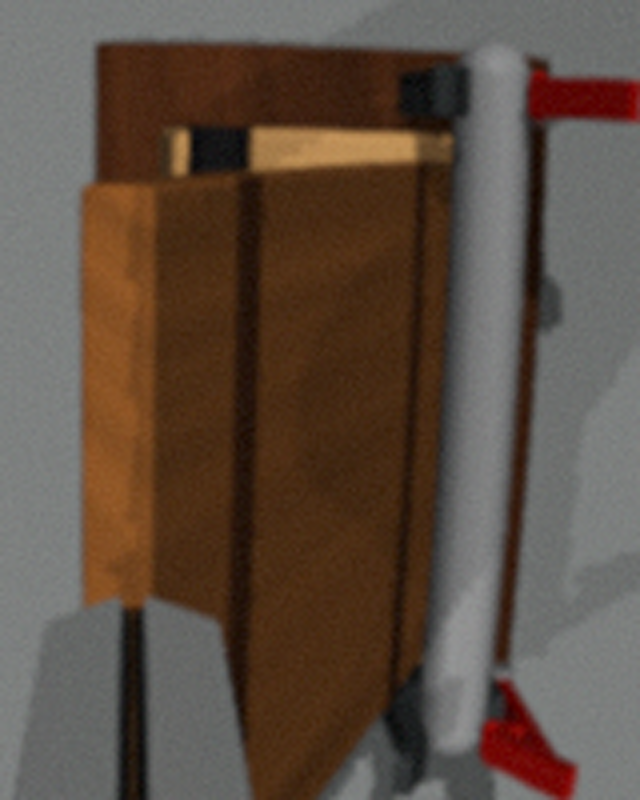

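It worked: the gap to the rod is closed and the top edge is at 190.8 (nominal 190.9). I'll lift off and inspect.

Request:
step_arm --moves '[{"claw":0,"xyz":[0,-3,0],"twist":0},{"claw":0,"xyz":[0,-10,0],"twist":0},{"claw":0,"xyz":[0,-30,0],"twist":0},{"claw":0,"xyz":[0,-40,0],"twist":0},{"claw":0,"xyz":[0,-40,-20],"twist":0},{"claw":0,"xyz":[0,0,-45],"twist":0},{"claw":0,"xyz":[0,0,-45],"twist":0},{"claw":0,"xyz":[0,0,-30],"twist":0}]'

```text
time_s: 27.45
ee_pos: [489.9, -132.4, 316.1]
tool_rot: [-1.57, 0.106, -0.109]
ft_force: [-0.1, 0.8, -0.4]
opening: 0.7
```

Request:
step_arm --moves '[{"claw":0,"xyz":[0,0,0],"twist":0},{"claw":0,"xyz":[0,0,0],"twist":0},{"claw":0,"xyz":[0,0,0],"twist":0},{"claw":0,"xyz":[0,0,0],"twist":0}]'

```text
time_s: 27.85
ee_pos: [490.4, -129.0, 315.0]
tool_rot: [-1.568, 0.105, -0.106]
ft_force: [-0.0, 0.1, 0.4]
opening: 0.3
```

```bash
cat > fin.py <<'E'
from fit import *
Q=[555.3,2.5,-.136]
th=.47; s,c=np.sin(th),np.cos(th)
def bd(u,v,w): # x thick,y,z local
    return (-8+u*c-w*s, v, 108+u*s+w*c)
L=[[bd(6,-70,-90),bd(6,70,-90),bd(6,70,90),bd(6,-70,90),bd(6,-70,-90)],[bd(6,-70,90),bd(-6,-70,90),bd(-6,70,90),bd(6,70,90)]]
p,M,st=tool(); print(st["time_s"],p,st["ft_force"])
for n,k,bx in(("wrist",3,(180,0,450,230)),("scene",4,(160,150,320,300)),("top",6,(260,170,365,250))):
    cc,im=snap(n,"fin_"+n); im=cv2.resize(im[:,:,::-1],None,fx=k,fy=k,interpolation=cv2.INTER_CUBIC)
    for l in L:
        D=np.concatenate([np.linspace(a,b,8) for a,b in zip(np.array(l)[:-1],np.array(l)[1:])])
        cv2.polylines(im,[np.round(proj(cc,S2W(Q,D))*k).astype(int)],False,(0,255,255),1)
    cv2.imwrite(f"pics/fin_{n}_z.png",im[bx[1]*k:bx[3]*k,bx[0]*k:bx[2]*k])
E
python3 fin.py
```

```text
27.85 [ 490.40612136 -128.95150532  314.9839669 ] [-0.04864562  0.05779664  0.39102367]
```

View pics/fin_wrist_z.png

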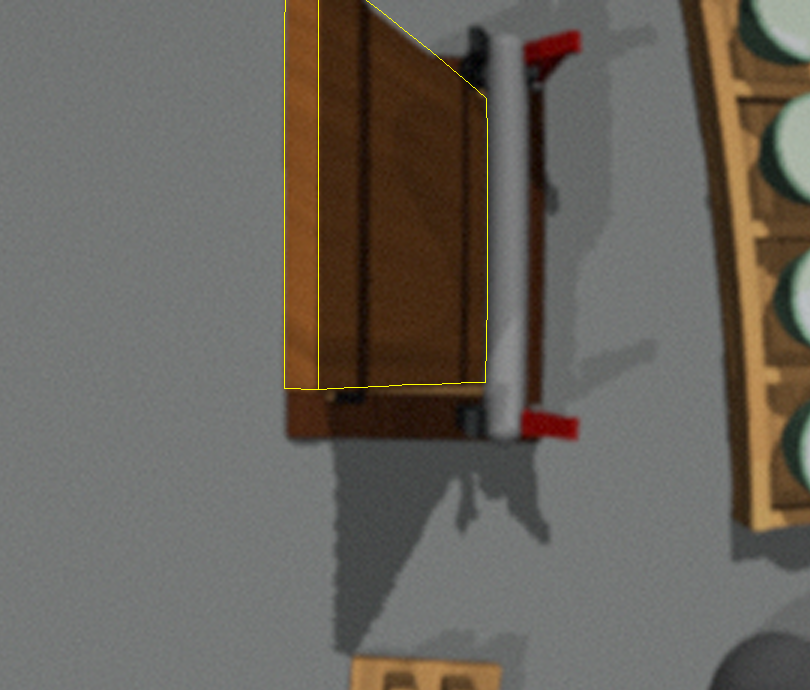

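View pics/fin_scene_z.png

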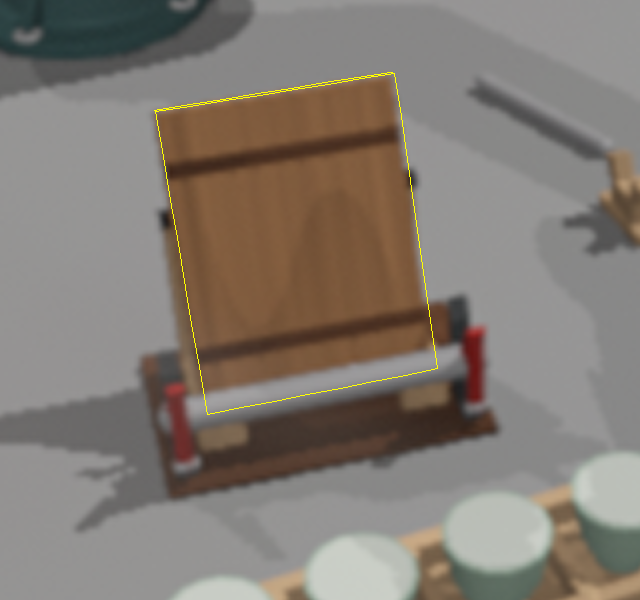

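View pics/fin_top.png

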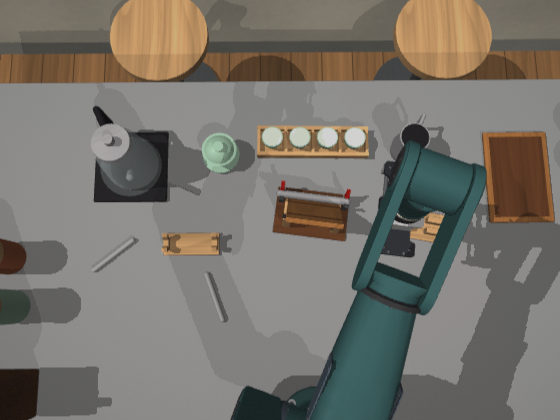

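The board matches the nominal outline in the wrist and scene views, both jaws are over the rod, and the bystanders sit where they were. I'll hand in.

```bash
python3 -c "
from workcell import r
print(r.finish_job())"
```

```text
the job is handed in; nothing more can be done
None
```

The job is done and handed in at about 28 s of the 67 s allowed; the hand-in gave no verdict.

**What I did**
- **Rod:** I took the rod in the rest; the two loose look-alikes are thinner. I pressed it into both clips with up to about 18 N. At the bottom the gripper height matched the seat height, and both red jaws were back over the rod.
- **Board:** I set it upright on the ledges against the rod, then tilted it back inside loosely opened fingers onto the posts.
- **Correction:** The first lean left the foot about 7 mm short of the rod because friction held it. Pressing the top edge down with about 8 N did not move it. Pulling the top back under lighter pressure slid the foot home.

**Last checks**
- **Board pose:** In the wrist and scene pictures the board lies within about a pixel of the nominal 27° outline, with no visible gap to the rod. Its top edge was at 190.8 mm, against 190.9 mm nominal. Centring is good to about 1–2 mm.
- **Jaws:** Both look closed in the pictures; I had no direct reading of the jaw angles.
- **Bystanders:** The gaiwan and the four cups show unmoved in the top picture. The arm partly covers the pitcher there; its visible part has not shifted.
- **Robot:** It touches nothing, and the last force reading was about 0.4 N.

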